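Pack the glazing wedges head to tail and close them up

TASK

Take the two wooden wedges off the sloping drying rack and lay them flat in the tray next to the two that are already there, so that all four lie alternately head to tail, flat side to flat side and slope to slope. Then slide the follower board up against them until the four are closed up into one tight rectangle, and leave the other things on the bench where they are.

Things in the scene. Friction and masses are not known exactly. Their poses are not given: they have to be found in the camera images.
- tray: dark wooden packing tray fixed level on the bench, on either side; origin on its underside. Floor 6 mm thick. Inside 68 mm in x, between two long lips (6 mm thick, 8 mm above the floor); in y from -90 mm (fixed end wall, 30 mm above the floor) to +92 mm (8 mm lip). Four wedges packed tight fill y = -90 to +50 mm; the follower board closes them from +y.
- follower (a joint): travel in m of the upright dark wooden follower board towards the tray's fixed end wall (tray -y). 0 is fully back; starts at 0 to 0.012. Its pushing face is at tray y = 78 mm minus the travel, so against four tight wedges it reads about 0.028; end stop 0.06. It slides with about 2 N of friction and stays where it is left.
- follower_tab (a point): centre of the grip tab on top of the follower board, 68 mm above the bench, axes as the tray's. The tab is 40 mm wide (x), 12 mm thick (y), from 42 to 88 mm above the bench; the board below is 64 mm wide, 12 mm thick.
- rack_board (a point): centre of the upper face of the fixed drying rack's board, 65 mm above the bench; x level and away from the robot, z vertical. The board, 110 x 260 mm, rises 30 degrees towards +x, with a lip 8 mm high, 10 mm thick along its lower edge. Two wedges lie on it against the lip, one narrow end up, one down, either side of a cork block.
- wedge_in1_c (a point): loose beech wedge in the tray, flat side to the fixed end wall, axes as the tray's. Trapezium outline: 60 mm long (x), 40 mm thick (z), 55 g; end faces parallel, narrow end at +x 24 mm wide, wide end at -x 46 mm; flat side at y = -12 mm, sloped side from y = +12 (narrow end) to +34 mm (wide end). Point: mid-length, 20 mm above the underside, on the narrow end's centre line.
- wedge_in2_c (a point): second wedge, same shape, axes and point as wedge_in1, in the tray beside it but turned half round: slope against slope, its flat side towards the follower, at about tray y = -18 mm, where the next wedge's flat side goes.
- wedge_a_c (a point): a wedge on the rack, same shape, axes and point as wedge_in1; z square to the sloping board. Grip it across the parallel end faces (60 mm apart), square to the board, tips 11 mm or more above its underside so as to clear the 8 mm lips of rack and tray.
- wedge_b_c (a point): the other wedge on the rack, same shape, axes, point and grip as wedge_a, facing the other way. The two are interchangeable.
- sanding_block: cork sanding block 60 x 30 x 22 mm lying on the rack between the two wedges; a bystander, to be left alone. Origin: on its underside.
- filler_tin: round metal tin, 56 mm across, 75 mm high; a bystander, to be left alone. Origin: on its underside.
- tape_roll: roll of paper tape lying flat, 84 mm across, 25 mm high; a bystander, to be left alone. Origin: on its underside.
- scraper: flat scraper with handle, 200 mm long, lying; a bystander, to be left alone. Origin: on its underside, mid-length.
- screwdriver: screwdriver, 190 mm long, lying; a bystander, to be left alone. Origin: on its underside, mid-length.
- screw_jar: glass jar with lid, 64 mm across, 85 mm high; a bystander, to be left alone. Origin: on its underside.
Things that resemble listed ones, but are neither listed nor needed, are in the scene too. What is shaped like the part that bears wedge_a_c but blue or purple is not meant.

How it is judged:
On the way:
1. both wedges from the rack lie flat in the tray beside the first two (z of wedge_a_c in the frame of tray between 0.022 and 0.03 m and x of wedge_a_c in the frame of tray between -0.007 and 0.007 m and y of wedge_a_c in the frame of tray between -0.095 and 0.075 m and angle between each of wedge_a_c, wedge_b_c's own z axis and vertical below 0.1 rad and z of wedge_b_c in the frame of tray between 0.022 and 0.03 m and x of wedge_b_c in the frame of tray between -0.007 and 0.007 m and y of wedge_b_c in the frame of tray between -0.095 and 0.075 m), for 0.2 s.
At the end, for the whole second after the job is handed in: All four wedges lie flat on the tray floor (within 4 mm of height and 0.1 rad), square to it within 0.12 rad, centred between the lips within 7 mm, at rest, and the follower board stands against them within about 5 mm of the tightest packing, which only fits when they alternate head to tail (all of step 1 and z of wedge_in1_c in the frame of tray between 0.022 and 0.03 m and x of wedge_in1_c in the frame of tray between -0.007 and 0.007 m and y of wedge_in1_c in the frame of tray between -0.095 and 0.075 m and angle between each of wedge_in1_c, wedge_in2_c's own z axis and vertical below 0.1 rad and z of wedge_in2_c in the frame of tray between 0.022 and 0.03 m and x of wedge_in2_c in the frame of tray between -0.007 and 0.007 m and y of wedge_in2_c in the frame of tray between -0.095 and 0.075 m and value of joint follower between 0.0225 and 0.032 m and angle between the x axis of each of wedge_in1_c, wedge_in2_c, wedge_a_c, wedge_b_c and the x axis of tray, either way round below 0.12 rad and linear speed of each of wedge_in1, wedge_in2, wedge_a, wedge_b below 0.02 m/s); the robot touches nothing.
It fails at once if another thing on the bench or rack is shifted by more than 30 mm (distance of any of sanding_block, filler_tin, tape_roll, scraper, screwdriver, screw_jar from where it was at the start of the episode above 0.03 m).
It also fails if it takes over 56 s, if anything falls off the work surface, if the arm or the gripper's body presses on something with over 40 N, if the wrist force passes 120 N, or if a joint passes its speed limit or range.

ROBOT

A 6-joint arm with a two-finger parallel gripper is mounted at the origin on the work surface. World frame = base frame: x ahead of the robot, y to its left, z up, the work surface at z = 0. Lengths are in m, angles in rad, forces in N, time in s.
With the tool pointing down it reaches from about 0.275 to 0.725 m from the base axis. Payload 15.9 kg.
Tool frame: the origin (TCP) lies on the centre line of the jaws, within the pads' length; the fingertips stand 19 mm ahead of it and the grasp point (between the pads) is the TCP; z points along the fingers, y is the line along which they close (so a half turn about z gives the same grasp; the last joint's range is limited). The gripper opens to 85 mm and grips with 20 to 120 N. Pads are 22 mm wide; open, the fingers measure 114 mm over their backs; the gripper's body (76 mm by 85 mm) begins 54 mm behind the grasp point. The pads swing forward as they close: fully open they stand 13 mm farther back than shut.
Start: joints at [-1.346, 0.213, -0.034, 1.323, 0, 1.571], TCP at [0.111, -0.487, 0.25] pointing down, gripper open.
Joint ranges: [-2.98, 2.98], [-0.74, 1.72], [-1.14, 1.35], [-2.1, 2.04], [-1.57, 1.44], [-3.14, 3.14]. Speed limits (rad/s): [1.89, 1.89, 2.39, 2.57, 3.14, 3.14].

INTERFACE

Orientations are given as a rotation vector (axis times angle).
In Python, from station import robot gives the robot as it stands.
- The arm moves only by the tool jog_arm, never from a script. Its argument "moves" is a list of rows, each an object of numbers: "tx", "ty", "tz": the shift along the tool's x, y, z in cm; "yaw": the turn about the tool's z in degrees. In form: [{"tx": .., "ty": .., "tz": .., "yaw": ..}, ...]. A call has 1 to 12 rows; each row shifts and turns the commanded pose from where the row before left it, along the tool's axes as they then stand; what a row does not reach is not made up. A row lasts 1/12 s, in which the tool goes at most 41.7 mm and 7.16 degrees, less where a joint would pass 70% of its speed; a pose out of reach is approached as far as the arm can. A call with a gripper value outside its range is refused whole. "jaw" is the gripper command: -1 is fully open, 1 is shut, values between are in proportion, set as the call begins (left out, the last holds). The fingers move at their own pace and stop on an object; "squeeze" is the grip in N (left out, the last holds). Time passes only in rows, so rows that do not move let the fingers close. It gives the time, the measured TCP pose, the force, the opening and the grip force at its end, in the units of the state.
- robot.get_obs(): the state, without advancing time (a new reading comes with each control period).
- robot.read_camera(name): name is "scene" or "side" or "wrist"; returns the picture (420x560x3 uint8, blue, green, red); there is no depth.
- robot.calibration(name): a dict with "mtx" (3x3 intrinsics, pixels), "xyz" and "rotation" of the camera in the world. Camera axes: x right, y down, z forward; pixel columns grow to the right and rows downward; lengths in m; the calibration is good to about 2 mm. The wrist camera is an equidistant fisheye: a pixel r from the principal point sees the ray r / f radians off the axis. A picture is of the moment at which its call begins: read the wrist's pose just before it. calibration takes no time and is no camera call; for the wrist camera it gives the pose at the moment of the call.
- robot.finish_job(): hands the job in; it is judged then, once.
The state is a dict: "time_s": time; "joint_pos": joint angles; "dq": joint speeds; "joint_efforts": joint torques, N m; "eef_pos": TCP position; "ee_rot": TCP orientation; "wrist_force": force on the tool from outside, world axes, zero at the start; "ft_torque": the same for the moment, N m; "finger_gap": finger opening in m; "grasp_force": force on a finger pad.
Only numpy, scipy, OpenCV 4.12 (cv2) and the standard library are available. Lean on these libraries where they do the work, as an engineer would, in place of code of your own. Each camera call takes 0.05 s, during which the arm holds its last target. There are 200 camera calls.

## Working session

There is one attempt and no reset: what is moved stays moved. The work goes in short steps, Python scripts to look and compute and a tool call to move; the robot and the scene stay as the last step left them, time stands still between calls to the robot, and variables do not carry over. Pictures are saved under pics/ and viewed, at most 10 in all, crops included, and the job is handed in when it is done.

Besides the shell and the picture viewer there is one more tool, called after "Call:" by a JSON object that holds its "method" and its "body". jog_arm: Moves the arm, as the interface text tells. Its arguments: {"type":"object","properties":{"moves":{"type":"array","items":{"type":"object","properties":{"tx":{"type":"number"},"ty":{"type":"number"},"tz":{"type":"number"},"yaw":{"type":"number"}}}},"jaw":{"type":"number"},"squeeze":{"type":"number"}},"required":["moves"]}

```bash
mkdir -p pics; ls; python3 - <<'E'
from station import robot
import cv2,numpy as np
o=robot.get_obs();print({k:np.round(v,3).tolist() for k,v in o.items()})
for n in("scene","side","wrist"):
    c=robot.calibration(n);print(n,{k:np.round(v,4).tolist() for k,v in c.items()})
    cv2.imwrite(f"pics/{n}0.png",robot.read_camera(n))
a=cv2.imread("pics/scene0.png");b=cv2.imread("pics/side0.png")
E
```

```text
pics
{'time_s': 0.0, 'joint_pos': [-1.346, 0.213, -0.035, 1.323, 0.0, 1.571], 'dq': [-0.001, 0.002, -0.002, 0.001, -0.001, -0.001], 'joint_efforts': [-0.006, -68.616, 48.712, 0.017, -0.0, 0.0], 'eef_pos': [0.111, -0.487, 0.25], 'ee_rot': [-3.121, -0.352, 0.0], 'wrist_force': [0.16, -0.163, 0.164], 'ft_torque': [-0.001, -0.087, -0.017], 'grasp_force': 0.0, 'finger_gap': 0.085}
scene {'mtx': [[384.1823, 0.0, 286.8853], [0.0, 384.1823, 203.1999], [0.0, 0.0, 1.0]], 'xyz': [1.1375, -0.0593, 1.0173], 'rotation': [-1.9973, -1.7621, 0.5381]}
side {'mtx': [[533.5587, 0.0, 278.0486], [0.0, 533.5587, 211.3313], [0.0, 0.0, 1.0]], 'xyz': [0.2614, 0.975, 1.1066], 'rotation': [-0.3215, 2.8119, -1.1249]}
wrist {'mtx': [[325.1923, 0.0, 280.6768], [0.0, 325.1923, 210.8006], [0.0, 0.0, 1.0]], 'xyz': [0.1921, -0.469, 0.3735], 'rotation': [2.2443, -1.7907, -0.2974]}
```

View pics/scene0.png

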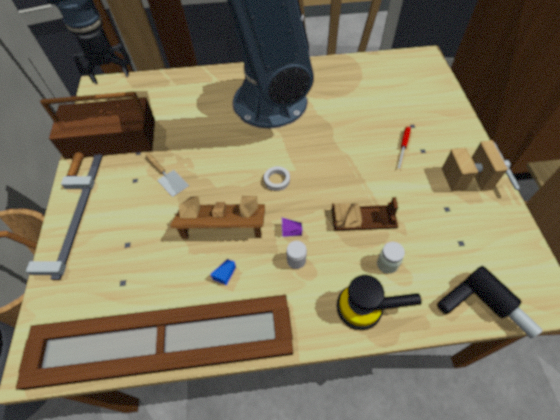

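View pics/side0.png

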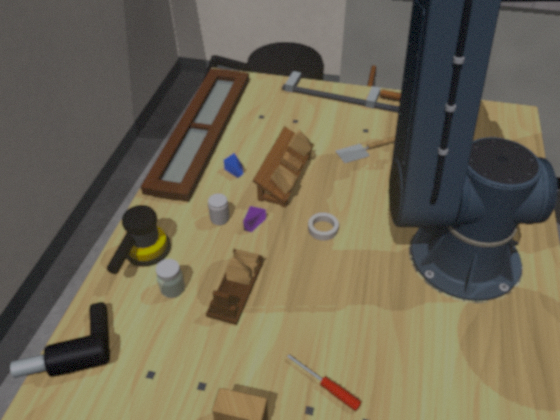

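The rack is at about (220,213) in the scene view, with beech wedges at (190,207) and (249,206) and cork between them at (218,209). Blue (225,270) and purple (292,227) are decoys. The tray is at (365,215), with two wedges at its left end and the follower at (391,210). I'll take one close crop.

```bash
python3 - <<'E'
import cv2,numpy as np
a=cv2.imread("pics/scene0.png");b=cv2.imread("pics/side0.png")
f=lambda im,x,y,w,h,s:cv2.resize(im[y:y+h,x:x+w],None,fx=s,fy=s,interpolation=cv2.INTER_CUBIC)
p=f(a,165,185,110,60,4); q=f(a,325,185,80,60,4)
r=f(b,245,120,80,90,4)[:340]; s=f(b,200,240,75,85,4)
top=np.hstack([p,q]);bot=np.hstack([r,s]);bot=np.hstack([bot,np.zeros((340,760-bot.shape[1],3),np.uint8)])
cv2.imwrite("pics/crop1.png",np.vstack([top,bot]))
E
```

```text
(no output)
```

View pics/crop1.png

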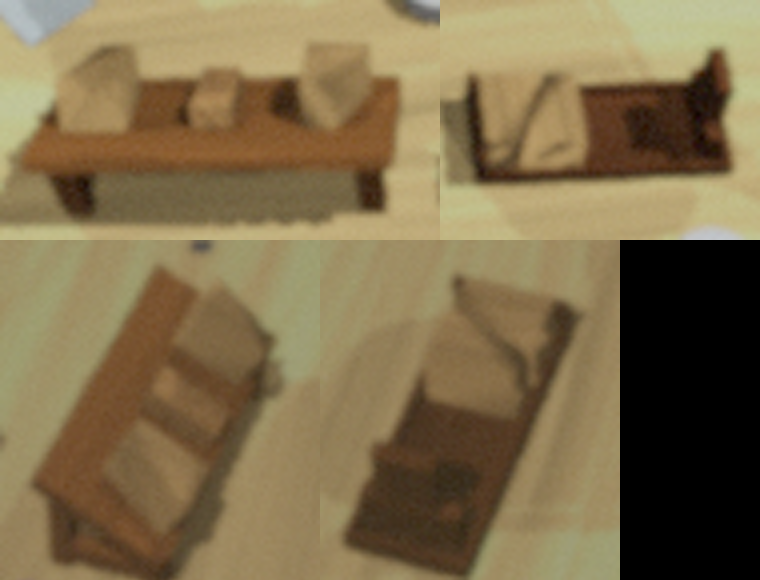

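The crop confirms both wedges. The right one (higher y) has its narrow end uphill (+x), and the left one its wide end uphill. The tray's +x is about world +x, so wedge 1 (narrow +x, flat -y) is the right one and wedge 2 is the left one. Neither needs a half turn.

```bash
cat > h.py <<'E'
import cv2,numpy as np
from scipy.spatial.transform import Rotation as R
from station import robot
def ray(cal,uv):
    K=np.array(cal["mtx"]);x=(np.array(uv,float)-K[:2,2])/K[0,0]
    if cal.get("fish"):
        r=np.linalg.norm(x);d=np.r_[x/r*np.sin(r),np.cos(r)]
    else: d=np.r_[x,1]
    return R.from_rotvec(cal["rotation"]).apply(d)
def onz(cal,uv,z):
    d=ray(cal,uv);c=np.array(cal["xyz"]);return c+d*(z-c[2])/d[2]
def proj(cal,P):
    K=np.array(cal["mtx"]);p=R.from_rotvec(cal["rotation"]).inv().apply(np.atleast_2d(P)-cal["xyz"])
    if cal.get("fish"):
        n=np.linalg.norm(p[:,:2],axis=1);q=p[:,:2]*(np.arctan2(n,p[:,2])/n)[:,None]
    else: q=p[:,:2]/p[:,2:]
    return q*K[0,0]+K[:2,2]
def tri(cs,uvs):
    A=0;b=0
    for c,u in zip(cs,uvs):
        d=ray(c,u);d/=np.linalg.norm(d);M=np.eye(3)-np.outer(d,d);A=A+M;b=b+M@np.array(c["xyz"])
    return np.linalg.solve(A,b)
def cal(n):
    c=dict(robot.calibration(n));c["fish"]=n=="wrist";return c
E
python3 - <<'E'
from h import *
np.set_printoptions(precision=4,suppress=True)
s,d=cal("scene"),cal("side")
print("W1",tri([s,d],[(248.7,203.7),(283.7,178.7)]),"W2",tri([s,d],[(190,205),(298.7,141)]))
for p in[(334.5,230.5),(398,227.5)]:print("tray sc",onz(s,p,.014))
for p in[(206.2,315),(237.5,324.5),(265,258),(233.7,250)]:print("tray sd",onz(d,p,.014))
print(R.from_rotvec(robot.get_obs()["ee_rot"]).as_matrix())
w=cal("wrist");print("wristR",R.from_rotvec(w["rotation"]).as_matrix())
E
```

```text
W1 [ 0.5119 -0.1064  0.0775] W2 [ 0.502  -0.2739  0.0855]
tray sc [0.5983 0.1381 0.014 ]
tray sc [0.6124 0.3278 0.014 ]
tray sd [0.6015 0.3338 0.014 ]
tray sd [0.521  0.3422 0.014 ]
tray sd [0.5071 0.1339 0.014 ]
tray sd [0.5947 0.1261 0.014 ]
[[ 0.9749  0.2228 -0.0002]
 [ 0.2228 -0.9749  0.0008]
 [ 0.     -0.0008 -1.    ]]
wristR [[ 0.2219 -0.9231 -0.3141]
 [-0.9751 -0.2103 -0.0706]
 [-0.0009  0.322  -0.9468]]
```

Call:
{"method": "jog_arm", "body": {"moves": [{"tx":3.76,"ty":-1.67,"tz":0,"yaw":-6.4},{"tx":3.93,"ty":-1.24,"yaw":-6.4},{"tx":4.04,"ty":-0.79,"yaw":-6.4},{"tx":4.1,"ty":-0.33,"yaw":-6.4},{"tx":4.1,"ty":0.13,"yaw":-6.4},{"tx":4.08,"ty":0.6,"yaw":-6.4},{"tx":3.98,"ty":1.05,"yaw":-6.4},{"tx":3.84,"ty":1.48,"yaw":-6.4},{"tx":3.65,"ty":1.91,"yaw":-6.4},{"tx":3.41,"ty":2.31,"yaw":-6.4},{"tx":3.13,"ty":2.68,"yaw":-6.4},{"tx":2.81,"ty":3.01,"yaw":-6.4}], "jaw": -1, "squeeze": 40}}

```text
$.moves[1]: bad value
```

Call:
{"method": "jog_arm", "body": {"moves": [{"tx":3.76,"ty":-1.67,"tz":0,"yaw":-6.4},{"tx":3.93,"ty":-1.24,"tz":0,"yaw":-6.4},{"tx":4.04,"ty":-0.79,"tz":0,"yaw":-6.4},{"tx":4.1,"ty":-0.33,"tz":0,"yaw":-6.4},{"tx":4.1,"ty":0.13,"tz":0,"yaw":-6.4},{"tx":4.08,"ty":0.6,"tz":0,"yaw":-6.4},{"tx":3.98,"ty":1.05,"tz":0,"yaw":-6.4},{"tx":3.84,"ty":1.48,"tz":0,"yaw":-6.4},{"tx":3.65,"ty":1.91,"tz":0,"yaw":-6.4},{"tx":3.41,"ty":2.31,"tz":0,"yaw":-6.4},{"tx":3.13,"ty":2.68,"tz":0,"yaw":-6.4},{"tx":2.81,"ty":3.01,"tz":0,"yaw":-6.4}], "jaw": -1, "squeeze": 40}}

```text
time_s: 1.15
eef_pos: [0.5095, -0.1914, 0.2502]
ee_rot: [-2.221, -2.222, 0.0]
wrist_force: [0.7, -1.5, 0.4]
finger_gap: 0.0857
grasp_force: 0.0
```

```bash
cat > look.py <<'E'
import sys,pickle
from h import *
n=sys.argv[1]
o=robot.get_obs();c=cal("wrist");im=robot.read_camera("wrist")
cv2.imwrite(f"pics/{n}.png",im);pickle.dump(c,open(n+".pkl","wb"))
print(o["time_s"],np.round(o["eef_pos"],4),np.round(o["joint_pos"],2));M=R.from_rotvec(o["ee_rot"]).as_matrix();print("psi",np.degrees(np.arctan2(M[1,0],M[0,0])),np.round(M[:,2],3))
E
python3 look.py w1
```

```text
1.15 [ 0.5095 -0.1914  0.2502] [-0.36  0.31  0.09  1.35 -0.    1.21]
psi 90.01216424402459 [-0. -0. -1.]
```

View pics/w1.png

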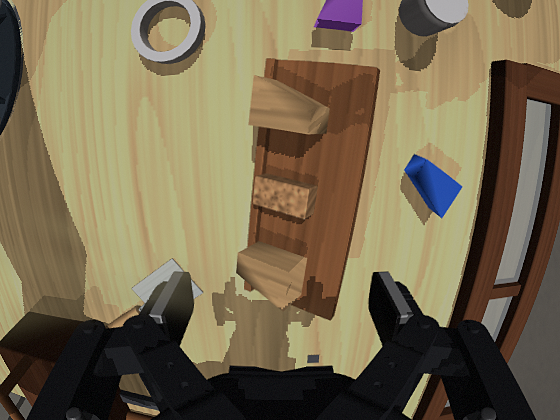

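The wrist view shows the rack: wedge 1 at (290,105) with its wide end downhill, cork at (285,196) and wedge 2 at (275,275). I'll enlarge it for the corners.

```bash
python3 - <<'E'
import cv2,numpy as np
a=cv2.imread("pics/w1.png")
c=cv2.resize(a[50:150,230:390],None,fx=5,fy=5,interpolation=cv2.INTER_CUBIC)[:300]
a=a[230:330,230:390]
d=cv2.resize(a,None,fx=5,fy=5,interpolation=cv2.INTER_CUBIC)
top=cv2.resize(cv2.imread("pics/w1.png")[50:150,230:390],None,fx=4,fy=3,interpolation=cv2.INTER_CUBIC)
bot=cv2.resize(a,None,fx=4,fy=3,interpolation=cv2.INTER_CUBIC)
cv2.imwrite("pics/crop2.png",np.vstack([top,bot]))
E
```

```text
(no output)
```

View pics/crop2.png

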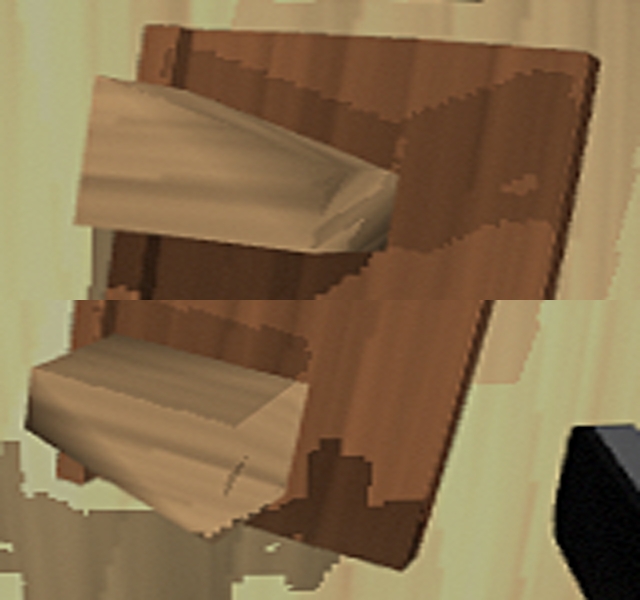

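```bash
cat > fit.py <<'E'
from h import *
import pickle
from scipy.optimize import least_squares
np.set_printoptions(precision=4,suppress=True)
c=pickle.load(open("w1.pkl","rb"))
def W(z): # corners wedge frame: nf,ns,wf,ws (narrow flat, narrow slope, wide flat, wide slope)
    return np.array([[.03,-.012,z],[.03,.012,z],[-.03,-.012,z],[-.03,.034,z]])
t,b=W(.02),W(-.02)
o1=[(t[3],(254.25,75)),(t[2],(248.75,125)),(t[0],(308.75,133.3)),(t[1],(317.5,105)),(b[1],(329.2,108.3))]
o2=[(t[0],(237.5,253.3)),(t[2],(288.75,271.7)),(b[0],(257.5,241.7)),(b[2],(307,256.7)),(t[1],(236,273.3)),(t[3],(281,306.7))]
ob=[((.055,.13,0),(379.25,70)),((.055,-.13,0),(331.25,320))]
def rk(p): return R.from_euler("zy",[p[2],-np.pi/6])
def pts(p):
    A=rk(p);T=np.array([p[0],p[1],.065]);f=lambda q:A.apply(q)+T
    r1=R.from_euler("z",p[5]);r2=R.from_euler("z",np.pi+p[8])
    return f([q for q,_ in ob]),f(r1.apply([q for q,_ in o1])+[p[3],p[4],.02]),f(r2.apply([q for q,_ in o2])+[p[6],p[7],.02])
uv=np.array([u for o in(ob,o1,o2) for _,u in o])
def res(p): return np.r_[(proj(c,np.vstack(pts(p)))-uv).ravel(),p[5]*20,p[8]*20]
s=least_squares(res,[.51,-.19,0,-.01,.08,0,-.01,-.08,0],loss="soft_l1");p=s.x
print(p,np.degrees(p[[2,5,8]]));print((proj(c,np.vstack(pts(p)))-uv))
A=rk(p)
for k,i in((1,3),(2,6)):print("C",k,A.apply([p[i],p[i+1],.02])+[p[0],p[1],.065])
E
python3 fit.py
```

```text
[ 0.5319 -0.1991 -0.1184 -0.0143  0.0797  0.0106 -0.018  -0.0763  0.0232] [-6.7864  0.6046  1.3284]
[[-0.0988  0.464 ]
 [ 0.3498 -0.8715]
 [-1.2913 -1.0279]
 [ 0.1312 -0.0234]
 [ 0.8424  1.8187]
 [-4.6028  0.7691]
 [ 2.024  -2.1854]
 [-0.4412  0.0334]
 [-1.3972  0.9174]
 [ 0.8317 -1.7253]
 [-1.3    -0.3997]
 [ 0.6339 -0.5969]
 [ 2.2443  3.0433]]
C 1 [ 0.5178 -0.1183  0.08  ]
C 2 [ 0.4987 -0.2727  0.0689]
```

```bash
sed -i 's/"zy"/"ZY"/' fit.py; python3 fit.py
```

```text
[ 0.5324 -0.1981 -0.1183 -0.016   0.0765  0.0085 -0.0169 -0.0761  0.0225] [-6.7762  0.4868  1.2899]
[[ 0.1536 -0.6835]
 [ 0.0086  2.1272]
 [ 0.0354 -0.0192]
 [ 0.3829 -0.1356]
 [ 0.0219  0.509 ]
 [-5.1495 -0.011 ]
 [ 0.983  -0.3703]
 [-0.5706 -0.5258]
 [-0.6922 -0.1576]
 [ 0.9364 -0.497 ]
 [-0.5751  0.3744]
 [-0.0274 -0.2136]
 [ 2.1098  4.2278]]
C 1 [ 0.5177 -0.1193  0.0743]
C 2 [ 0.499  -0.2707  0.0739]
```

Call:
{"method": "jog_arm", "body": {"moves": [{"tx":3.9,"ty":0.5,"tz":0.8,"yaw":-6.95},{"tx":3.9,"ty":0.9,"tz":0.8,"yaw":-6.95},{"tx":0,"ty":0,"tz":0.8,"yaw":-6.95},{"tx":0,"ty":0,"tz":0.8,"yaw":-6.95},{"tx":0,"ty":0,"tz":0.8,"yaw":-6.95},{"tx":0,"ty":0,"tz":0.8,"yaw":-6.95},{"tx":0,"ty":0,"tz":0.8,"yaw":-6.95},{"tx":0,"ty":0,"tz":0.8,"yaw":-6.95},{"tx":0,"ty":0,"tz":0.8,"yaw":-6.95},{"tx":0,"ty":0,"tz":0.8,"yaw":-6.95},{"tx":0,"ty":0,"tz":0.8,"yaw":-6.95},{"tx":0,"ty":0,"tz":0.8,"yaw":-6.95}]}}

```text
time_s: 2.2
eef_pos: [0.5176, -0.1144, 0.1537]
ee_rot: [-0.181, -3.136, -0.0]
wrist_force: [0.8, -0.3, -1.1]
finger_gap: 0.0856
grasp_force: 0.0
```

```bash
python3 - <<'E'
from h import *
s=cal("scene")
for n,p,z in[("purple",(292,228),.02),("tape",(277,178),.0125),("tin",(297,262),.02),("jar",(391,262),.02)]:print(n,np.round(onz(s,p,z),3))
o=robot.get_obs();M=R.from_rotvec(o["ee_rot"]).as_matrix();print(o["time_s"],np.round(o["eef_pos"],4),np.degrees(np.arctan2(M[1,0],M[0,0])),np.round(M[:2,:2],3).tolist())
E
```

```text
purple [0.577 0.013 0.02 ]
tape [ 0.381 -0.011  0.012]
tin [0.688 0.013 0.02 ]
jar [0.721 0.275 0.02 ]
2.2 [ 0.5176 -0.1144  0.1537] 173.41062674436918 [[-0.993, 0.115], [0.115, 0.993]]
```

Call:
{"method": "jog_arm", "body": {"moves": [{"tx":-0.1,"ty":0.1,"tz":2.5,"yaw":0},{"tx":0,"ty":0,"tz":2.5,"yaw":0},{"tx":0,"ty":0,"tz":2.4,"yaw":0},{"tx":0,"ty":0,"tz":0,"yaw":0}]}}

```text
time_s: 2.53
eef_pos: [0.5163, -0.113, 0.0762]
ee_rot: [-0.189, -3.13, -0.002]
wrist_force: [-2.2, 0.2, -1.8]
finger_gap: 0.0852
grasp_force: 0.0
```

Call:
{"method": "jog_arm", "body": {"moves": [{"tx":0,"ty":0,"tz":0,"yaw":0},{"tx":0,"ty":0,"tz":0,"yaw":0},{"tx":0,"ty":0,"tz":0,"yaw":0},{"tx":0,"ty":0,"tz":0,"yaw":0},{"tx":0,"ty":0,"tz":0,"yaw":0},{"tx":0,"ty":0,"tz":0,"yaw":0},{"tx":0,"ty":0,"tz":0,"yaw":0}], "jaw": 1, "squeeze": 40}}

```text
time_s: 3.12
eef_pos: [0.5198, -0.1141, 0.082]
ee_rot: [0.19, 3.133, -0.002]
wrist_force: [-4.1, -2.5, 13.6]
finger_gap: 0.0367
grasp_force: 36.7
```

Call:
{"method": "jog_arm", "body": {"moves": [{"tx":0,"ty":0,"tz":-1,"yaw":0},{"tx":0,"ty":0,"tz":-2.5,"yaw":0},{"tx":0,"ty":0,"tz":-2.5,"yaw":0},{"tx":0,"ty":0,"tz":-2.5,"yaw":0},{"tx":0,"ty":0,"tz":0,"yaw":0}]}}

```text
time_s: 3.53
eef_pos: [0.5212, -0.1139, 0.1709]
ee_rot: [0.189, 3.129, -0.002]
wrist_force: [0.1, 0.6, 0.7]
finger_gap: 0.0366
grasp_force: 37.8
```

```bash
python3 look.py w2; python3 - <<'E'
from h import *
cv2.imwrite("pics/s2.png",robot.read_camera("side"))
a=cv2.imread("pics/w2.png");b=cv2.imread("pics/s2.png")[60:260,180:380]
cv2.imwrite("pics/m2.png",np.hstack([cv2.resize(a,(480,360)),cv2.resize(b,(320,320))[:,:] if 0 else cv2.copyMakeBorder(cv2.resize(b,(320,320)),0,40,0,0,cv2.BORDER_CONSTANT)]))
E
```

```text
3.5333 [ 0.5212 -0.1139  0.1709] [-0.22  0.3  -0.12  1.14  0.   -0.09]
psi 173.08258639019297 [ 0.007 -0.001 -1.   ]
```

View pics/m2.png

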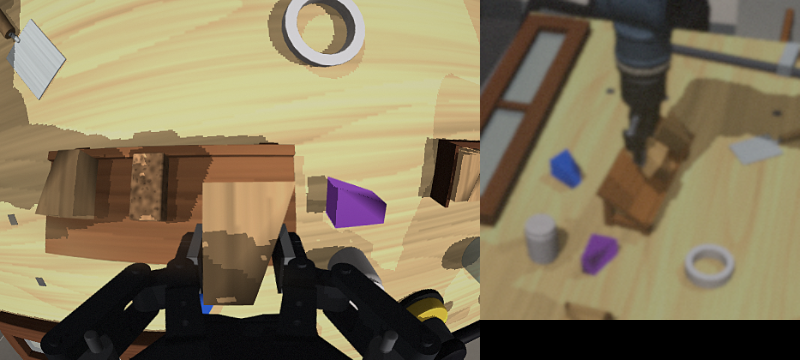

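The wedge is held at (245,240) with its flat side on the left pad, still tilted. I'll lay it flat on the clear bench between rack and tray, then regrip it across the ends.

Call:
{"method": "jog_arm", "body": {"moves": [{"tx":1.33,"ty":3.35,"tz":0,"yaw":0},{"tx":1.33,"ty":3.35,"tz":0,"yaw":0},{"tx":1.33,"ty":3.35,"tz":0.6,"yaw":0},{"tx":1.33,"ty":3.35,"tz":1.5,"yaw":0},{"tx":1.33,"ty":3.35,"tz":1.5,"yaw":0},{"tx":0,"ty":0,"tz":3,"yaw":0},{"tx":0,"ty":0,"tz":3,"yaw":0},{"tx":0,"ty":0,"tz":1.5,"yaw":0},{"tx":0,"ty":0,"tz":0,"yaw":0}]}}

```text
time_s: 4.38
eef_pos: [0.4703, 0.0607, 0.0509]
ee_rot: [-0.188, -3.13, 0.002]
wrist_force: [-0.8, 0.2, -0.0]
finger_gap: 0.0363
grasp_force: 37.7
```

Call:
{"method": "jog_arm", "body": {"moves": [{"tx":0,"ty":0,"tz":0.8,"yaw":0},{"tx":0,"ty":0,"tz":0.6,"yaw":0},{"tx":0,"ty":0,"tz":0.5,"yaw":0},{"tx":0,"ty":0,"tz":0.4,"yaw":0},{"tx":0,"ty":0,"tz":0.3,"yaw":0},{"tx":0,"ty":0,"tz":0,"yaw":0}], "squeeze": 25}}

```text
time_s: 4.88
eef_pos: [0.4789, 0.0609, 0.0315]
ee_rot: [0.19, 3.125, 0.002]
wrist_force: [12.8, -3.1, 22.8]
finger_gap: 0.0363
grasp_force: 36.6
```

Call:
{"method": "jog_arm", "body": {"moves": [{"tx":0,"ty":0,"tz":0,"yaw":0},{"tx":0,"ty":0,"tz":0,"yaw":0},{"tx":0,"ty":0,"tz":0,"yaw":0},{"tx":0,"ty":0,"tz":-2,"yaw":0},{"tx":0,"ty":0,"tz":-4,"yaw":0},{"tx":0,"ty":0,"tz":-4,"yaw":0},{"tx":0,"ty":0,"tz":-4,"yaw":7},{"tx":0,"ty":0,"tz":-4,"yaw":7},{"tx":0,"ty":0,"tz":0,"yaw":7},{"tx":0,"ty":0,"tz":0,"yaw":7},{"tx":0,"ty":0,"tz":0,"yaw":7},{"tx":0,"ty":0,"tz":0,"yaw":7}], "jaw": -1}}

```text
time_s: 5.88
eef_pos: [0.473, 0.0607, 0.2084]
ee_rot: [-1.31, -2.856, 0.0]
wrist_force: [0.6, -1.1, -1.0]
finger_gap: 0.0855
grasp_force: 0.0
```

Call:
{"method": "jog_arm", "body": {"moves": [{"tx":0,"ty":0,"tz":0,"yaw":7},{"tx":0,"ty":0,"tz":0,"yaw":7},{"tx":0,"ty":0,"tz":0,"yaw":7},{"tx":0,"ty":0,"tz":0,"yaw":7},{"tx":0,"ty":0,"tz":0,"yaw":7},{"tx":0,"ty":0,"tz":0,"yaw":7},{"tx":0,"ty":0,"tz":0,"yaw":0}]}}

```text
time_s: 6.47
eef_pos: [0.4729, 0.0607, 0.2082]
ee_rot: [-2.246, -2.196, 0.001]
wrist_force: [-1.1, -0.6, -0.4]
finger_gap: 0.0854
grasp_force: 0.0
```

```bash
python3 look.py w3; python3 -c "
import cv2
a=cv2.imread('pics/w3.png');cv2.imwrite('pics/w3b.png',cv2.resize(a,(784,588),interpolation=cv2.INTER_CUBIC))"
```

```text
6.4667 [0.4729 0.0607 0.2082] [ 0.13  0.18 -0.18  1.21  0.    1.72]
psi 88.7122996490664 [-0.001 -0.    -1.   ]
```

View pics/w3b.png

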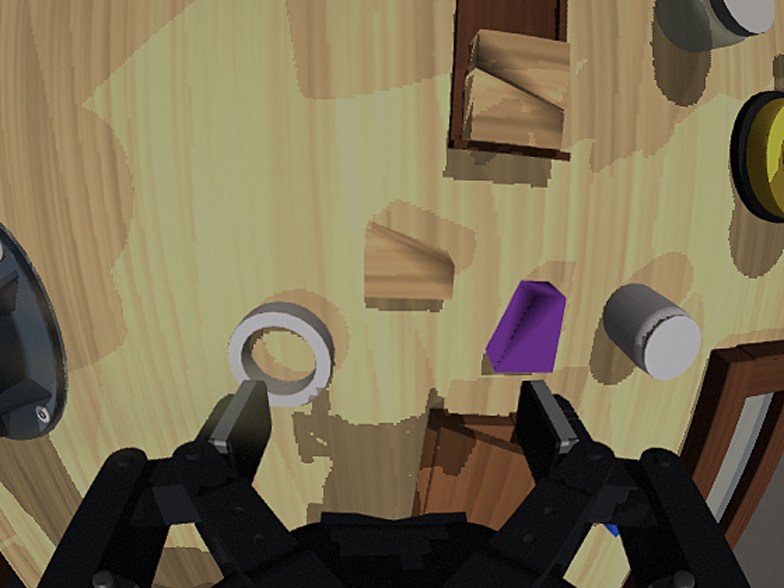

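```bash
python3 - <<'E'
from h import *
import pickle
np.set_printoptions(precision=4,suppress=True)
c=pickle.load(open("w3.pkl","rb"));S=1.4
f=lambda p,z:onz(c,np.array(p)/S,z)
print("wedge");[print(f(p,.04)) for p in[(368,221),(365,297),(452,300),(455,263)]]
print("in top");[print(f(p,.046)) for p in[(466,138),(562,145),(478,70),(565,110),(483,30),(570,43)]]
print("tray end corners z.036?");[print(f(p,.036)) for p in[(450,146),(570,158)]]
print("tray side inner");[print(f(p,.014)) for p in[(458,5),(451,120),(568,5)]]
s=cal("scene")
E
```

```text
wedge
[0.4572 0.0953 0.04  ]
[0.4531 0.0433 0.04  ]
[0.5124 0.0398 0.04  ]
[0.514  0.0659 0.04  ]
in top
[0.5199 0.1482 0.046 ]
[0.5835 0.1459 0.046 ]
[0.5282 0.1919 0.046 ]
[0.5855 0.1691 0.046 ]
[0.5321 0.2187 0.046 ]
[0.59   0.2148 0.046 ]
tray end corners z.036?
[0.511 0.143 0.036]
[0.5934 0.1375 0.036 ]
tray side inner
[0.5217 0.2454 0.014 ]
[0.5147 0.1613 0.014 ]
[0.6029 0.2528 0.014 ]
```

Call:
{"method": "jog_arm", "body": {"moves": [{"tx":-0.64,"ty":1.13,"tz":2,"yaw":2.3},{"tx":0,"ty":0,"tz":4,"yaw":0},{"tx":0,"ty":0,"tz":4,"yaw":0},{"tx":0,"ty":0,"tz":4,"yaw":0},{"tx":0,"ty":0,"tz":2,"yaw":0},{"tx":0,"ty":0,"tz":1.4,"yaw":0},{"tx":0,"ty":0,"tz":0,"yaw":0}]}}

```text
time_s: 7.1
eef_pos: [0.4822, 0.0539, 0.0315]
ee_rot: [-2.276, -2.161, 0.006]
wrist_force: [-0.5, -0.4, -0.6]
finger_gap: 0.0858
grasp_force: 0.0
```

Call:
{"method": "jog_arm", "body": {"moves": [{"tx":0,"ty":0,"tz":0,"yaw":0},{"tx":0,"ty":0,"tz":0,"yaw":0},{"tx":0,"ty":0,"tz":0,"yaw":0},{"tx":0,"ty":0,"tz":0,"yaw":0},{"tx":0,"ty":0,"tz":0,"yaw":0}], "jaw": 1, "squeeze": 40}}

```text
time_s: 7.52
eef_pos: [0.4853, 0.0543, 0.0357]
ee_rot: [2.281, 2.158, 0.003]
wrist_force: [-1.5, -0.7, 8.9]
finger_gap: 0.0592
grasp_force: 44.0
```

Call:
{"method": "jog_arm", "body": {"moves": [{"tx":0,"ty":0,"tz":-3,"yaw":0},{"tx":0,"ty":0,"tz":-4,"yaw":0},{"tx":0,"ty":0,"tz":-4,"yaw":0},{"tx":3.65,"ty":1.22,"tz":0,"yaw":0},{"tx":3.65,"ty":1.22,"tz":0,"yaw":0},{"tx":3.65,"ty":1.22,"tz":0,"yaw":0},{"tx":3.65,"ty":1.22,"tz":0,"yaw":0},{"tx":3.65,"ty":1.22,"tz":0,"yaw":0},{"tx":0,"ty":0,"tz":0,"yaw":0},{"tx":0,"ty":0,"tz":0,"yaw":0}]}}

```text
time_s: 8.35
eef_pos: [0.5559, 0.2348, 0.1446]
ee_rot: [2.279, 2.162, 0.001]
wrist_force: [-0.5, -1.0, -1.1]
finger_gap: 0.0592
grasp_force: 43.9
```

```bash
python3 look.py w4; python3 -c "
import cv2
a=cv2.imread('pics/w4.png');cv2.imwrite('pics/w4b.png',cv2.resize(a,(784,588),interpolation=cv2.INTER_CUBIC))"
```

```text
8.35 [0.5559 0.2348 0.1446] [0.4  0.46 0.05 1.16 0.   2.02]
psi 86.96070058321004 [ 0.001  0.    -1.   ]
```

View pics/w4b.png

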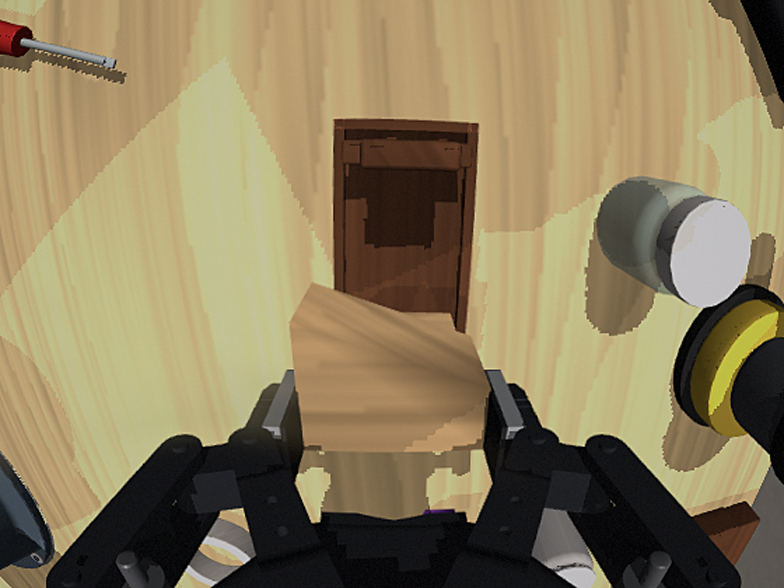

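```bash
python3 - <<'E'
from h import *
import pickle
np.set_printoptions(precision=4,suppress=True)
c=pickle.load(open("w4.pkl","rb"));f=lambda p,z:onz(c,np.array(p)/1.4,z)
A=[f(p,.014) for p in[(335,120),(478,124),(333,300),(468,328)]];print(np.array(A))
r=A[1]-A[0];l=A[2]-A[0];q=A[3]-A[1];print("yaw",np.degrees([np.arctan2(r[1],r[0]),np.arctan2(l[0],-l[1])*-1,-np.arctan2(q[0],-q[1])]))
for y in np.radians([-3,-4,-5]):
    yd=np.array([-np.sin(y),np.cos(y)]);print("origin",(A[0]+A[1])[:2]/2-.098*yd)
for p in[(362,142),(458,142),(362,166),(458,168)]:print("tab",f(p,.088),f(p,.042))
E
```

```text
[[0.5292 0.3341 0.014 ]
 [0.6078 0.3282 0.014 ]
 [0.5197 0.23   0.014 ]
 [0.6001 0.2074 0.014 ]]
yaw [-4.3061  5.2408  3.61  ]
origin [0.5634 0.2333]
origin [0.5617 0.2334]
origin [0.56   0.2335]
tab [0.5482 0.3196 0.088 ] [0.5452 0.3202 0.042 ]
tab [0.5856 0.3179 0.088 ] [0.5922 0.3181 0.042 ]
tab [0.5476 0.3101 0.088 ] [0.5444 0.3083 0.042 ]
tab [0.5853 0.3076 0.088 ] [0.5917 0.3051 0.042 ]
```

Call:
{"method": "jog_arm", "body": {"moves": [{"tx":-0.05,"ty":0.45,"tz":1.5,"yaw":1.2},{"tx":0,"ty":0,"tz":2.5,"yaw":0},{"tx":0,"ty":0,"tz":2.5,"yaw":0},{"tx":0,"ty":0,"tz":2,"yaw":0},{"tx":0,"ty":0,"tz":1,"yaw":0},{"tx":0,"ty":0,"tz":0.4,"yaw":0},{"tx":0,"ty":0,"tz":0.4,"yaw":0},{"tx":0,"ty":0,"tz":0,"yaw":0}]}}

```text
time_s: 9.07
eef_pos: [0.5605, 0.232, 0.0422]
ee_rot: [2.305, 2.133, 0.002]
wrist_force: [-0.3, -0.2, 0.1]
finger_gap: 0.059
grasp_force: 43.9
```

Call:
{"method": "jog_arm", "body": {"moves": [{"tx":0,"ty":0,"tz":0.15,"yaw":0},{"tx":0,"ty":0,"tz":0,"yaw":0},{"tx":0,"ty":0,"tz":0,"yaw":0},{"tx":0,"ty":0,"tz":0,"yaw":0},{"tx":0,"ty":0,"tz":-2,"yaw":0},{"tx":0,"ty":0,"tz":-4,"yaw":0},{"tx":0,"ty":0,"tz":-4,"yaw":0},{"tx":0,"ty":0,"tz":-4,"yaw":0}], "jaw": -1}}

```text
time_s: 9.73
eef_pos: [0.5595, 0.2321, 0.1816]
ee_rot: [-2.305, -2.134, 0.001]
wrist_force: [0.3, 0.8, 0.4]
finger_gap: 0.0856
grasp_force: 0.0
```

Call:
{"method": "jog_arm", "body": {"moves": [{"tx":-3.94,"ty":-0.18,"tz":0,"yaw":-5.5},{"tx":-3.9,"ty":-0.56,"tz":0,"yaw":-5.5},{"tx":-3.83,"ty":-0.93,"tz":0,"yaw":-5.5},{"tx":-3.72,"ty":-1.29,"tz":0,"yaw":-5.5},{"tx":-3.58,"ty":-1.64,"tz":0,"yaw":-5.5},{"tx":-3.41,"ty":-1.97,"tz":0,"yaw":-5.5},{"tx":-3.2,"ty":-2.29,"tz":0,"yaw":-5.5},{"tx":-2.97,"ty":-2.59,"tz":0,"yaw":-5.5},{"tx":-2.71,"ty":-2.86,"tz":0,"yaw":-5.5},{"tx":-2.42,"ty":-3.11,"tz":0,"yaw":-5.5},{"tx":-2.11,"ty":-3.33,"tz":0,"yaw":-5.5},{"tx":-1.78,"ty":-3.51,"tz":0,"yaw":-5.5}]}}

```text
time_s: 10.73
eef_pos: [0.5016, -0.2389, 0.1802]
ee_rot: [0.764, 3.047, -0.0]
wrist_force: [0.4, 0.9, 0.2]
finger_gap: 0.0857
grasp_force: 0.0
```

Call:
{"method": "jog_arm", "body": {"moves": [{"tx":-1.44,"ty":-3.67,"tz":0,"yaw":-5.5},{"tx":0,"ty":0,"tz":1,"yaw":-6},{"tx":0,"ty":0,"tz":1,"yaw":-6},{"tx":0,"ty":0,"tz":1,"yaw":-4.2},{"tx":0,"ty":0,"tz":0,"yaw":0},{"tx":0,"ty":0,"tz":0,"yaw":0}]}}

```text
time_s: 11.23
eef_pos: [0.4971, -0.2759, 0.1498]
ee_rot: [-0.188, -3.135, -0.0]
wrist_force: [-0.5, 0.0, 1.0]
finger_gap: 0.0857
grasp_force: 0.0
```

```bash
python3 look.py w5; python3 - <<'E'
from h import *
for n in("scene","side"):cv2.imwrite(f"pics/{n}5.png",robot.read_camera(n))
a=cv2.imread("pics/w5.png");s=cv2.imread("pics/scene5.png");d=cv2.imread("pics/side5.png")
r=np.vstack([cv2.resize(s[185:245,325:405],(320,240),interpolation=2),cv2.resize(d[240:325,195:275],(320,300),interpolation=2)])
cv2.imwrite("pics/m5.png",np.hstack([cv2.copyMakeBorder(cv2.resize(a,(480,360)),0,180,0,0,cv2.BORDER_CONSTANT),r]))
E
```

```text
11.2333 [ 0.4971 -0.2759  0.1498] [-0.51  0.39 -0.05  1.13  0.   -0.39]
psi 173.13553537573912 [-0.001  0.    -1.   ]
```

View pics/m5.png

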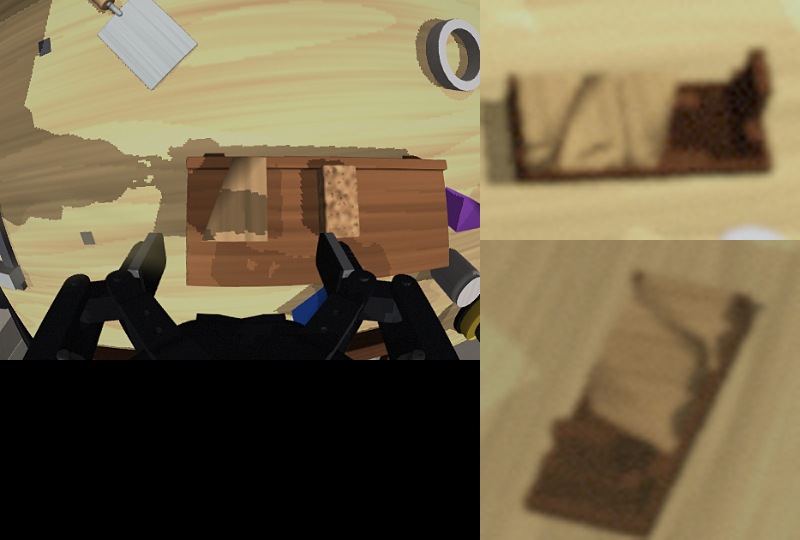

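Wedge 1 now sits beside the first two, head to tail as required. In the wrist view wedge 2 is at (240,200) and the cork at (340,200), so I'll narrow the jaw before descending to clear the cork.

Call:
{"method": "jog_arm", "body": {"moves": [{"tx":-0.24,"ty":-0.05,"tz":0,"yaw":-0.7},{"tx":0,"ty":0,"tz":1,"yaw":0},{"tx":0,"ty":0,"tz":2.5,"yaw":0},{"tx":0,"ty":0,"tz":2,"yaw":0},{"tx":0,"ty":0,"tz":1.1,"yaw":0},{"tx":0,"ty":0,"tz":0,"yaw":0}], "jaw": -0.6}}

```text
time_s: 11.88
eef_pos: [0.4983, -0.276, 0.0809]
ee_rot: [-0.165, -3.134, -0.003]
wrist_force: [0.0, 0.8, -0.5]
finger_gap: 0.0683
grasp_force: 0.0
```

Call:
{"method": "jog_arm", "body": {"moves": [{"tx":0,"ty":0,"tz":0,"yaw":0},{"tx":0,"ty":0,"tz":0,"yaw":0},{"tx":0,"ty":0,"tz":0,"yaw":0},{"tx":0,"ty":0,"tz":0,"yaw":0},{"tx":0,"ty":0,"tz":0,"yaw":0},{"tx":0,"ty":0,"tz":0,"yaw":0}], "jaw": 1, "squeeze": 40}}

```text
time_s: 12.38
eef_pos: [0.5003, -0.2769, 0.0849]
ee_rot: [0.165, 3.136, -0.0]
wrist_force: [-1.2, 3.5, 7.7]
finger_gap: 0.0414
grasp_force: 39.3
```

Call:
{"method": "jog_arm", "body": {"moves": [{"tx":0,"ty":0,"tz":-1,"yaw":0},{"tx":0,"ty":0,"tz":-2.5,"yaw":0},{"tx":0,"ty":0,"tz":-2.5,"yaw":0},{"tx":0,"ty":0,"tz":-3,"yaw":0},{"tx":0,"ty":0,"tz":-2,"yaw":0}]}}

```text
time_s: 12.8
eef_pos: [0.5001, -0.2772, 0.1976]
ee_rot: [0.165, 3.135, -0.003]
wrist_force: [1.5, 0.4, -1.1]
finger_gap: 0.0413
grasp_force: 39.0
```

Call:
{"method": "jog_arm", "body": {"moves": [{"tx":0.67,"ty":3.69,"tz":0,"yaw":0},{"tx":0.67,"ty":3.69,"tz":0,"yaw":0},{"tx":0.67,"ty":3.69,"tz":0,"yaw":0},{"tx":0.67,"ty":3.69,"tz":0,"yaw":0},{"tx":0.67,"ty":3.69,"tz":0,"yaw":0},{"tx":0.67,"ty":3.69,"tz":0,"yaw":0},{"tx":0.67,"ty":3.69,"tz":1.5,"yaw":0},{"tx":0.67,"ty":3.69,"tz":1.5,"yaw":0},{"tx":0.67,"ty":3.69,"tz":1.5,"yaw":0},{"tx":0,"ty":0,"tz":3.5,"yaw":0},{"tx":0,"ty":0,"tz":3.5,"yaw":0},{"tx":0,"ty":0,"tz":3,"yaw":0}]}}

```text
time_s: 13.8
eef_pos: [0.4747, 0.0605, 0.0482]
ee_rot: [0.162, 3.136, -0.0]
wrist_force: [0.4, 0.1, -1.7]
finger_gap: 0.0417
grasp_force: 39.1
```

Call:
{"method": "jog_arm", "body": {"moves": [{"tx":0,"ty":0,"tz":0.2,"yaw":0},{"tx":0,"ty":0,"tz":0.8,"yaw":0},{"tx":0,"ty":0,"tz":0.6,"yaw":0},{"tx":0,"ty":0,"tz":0.5,"yaw":0},{"tx":0,"ty":0,"tz":0.3,"yaw":0},{"tx":0,"ty":0,"tz":0.2,"yaw":0},{"tx":0,"ty":0,"tz":0,"yaw":0}], "squeeze": 25}}

```text
time_s: 14.38
eef_pos: [0.4796, 0.06, 0.0267]
ee_rot: [0.166, 3.128, 0.002]
wrist_force: [8.9, 0.5, 11.7]
finger_gap: 0.0381
grasp_force: 22.5
```

Call:
{"method": "jog_arm", "body": {"moves": [{"tx":0,"ty":0,"tz":0,"yaw":0},{"tx":0,"ty":0,"tz":0,"yaw":0},{"tx":0,"ty":0,"tz":0,"yaw":0},{"tx":0,"ty":0,"tz":-2,"yaw":0},{"tx":0,"ty":0,"tz":-4,"yaw":0},{"tx":0,"ty":0,"tz":-4,"yaw":0},{"tx":0,"ty":0,"tz":-4,"yaw":7},{"tx":0,"ty":0,"tz":-4,"yaw":7},{"tx":0,"ty":0,"tz":0,"yaw":7},{"tx":0,"ty":0,"tz":0,"yaw":7},{"tx":0,"ty":0,"tz":0,"yaw":7},{"tx":0,"ty":0,"tz":0,"yaw":7}], "jaw": -1}}

```text
time_s: 15.38
eef_pos: [0.4744, 0.0596, 0.2035]
ee_rot: [1.287, 2.865, 0.0]
wrist_force: [-0.9, 0.1, 0.0]
finger_gap: 0.0851
grasp_force: 0.0
```

Call:
{"method": "jog_arm", "body": {"moves": [{"tx":0,"ty":0,"tz":0,"yaw":7},{"tx":0,"ty":0,"tz":0,"yaw":7},{"tx":0,"ty":0,"tz":0,"yaw":7},{"tx":0,"ty":0,"tz":0,"yaw":7},{"tx":0,"ty":0,"tz":0,"yaw":7},{"tx":0,"ty":0,"tz":0,"yaw":7},{"tx":0,"ty":0,"tz":0,"yaw":3},{"tx":0,"ty":0,"tz":0,"yaw":0}]}}

```text
time_s: 16.05
eef_pos: [0.4744, 0.0596, 0.2033]
ee_rot: [2.282, 2.159, -0.0]
wrist_force: [0.3, -0.2, 0.0]
finger_gap: 0.0852
grasp_force: 0.0
```

```bash
python3 look.py w6; python3 - <<'E'
import cv2
a=cv2.imread('pics/w6.png');cv2.imwrite('pics/w6b.png',cv2.resize(a,(784,588),interpolation=cv2.INTER_CUBIC))
E
```

```text
16.05 [0.4744 0.0596 0.2033] [ 0.13  0.18 -0.19  1.2  -0.    1.75]
psi 86.81417305266388 [ 0. -0. -1.]
```

View pics/w6b.png

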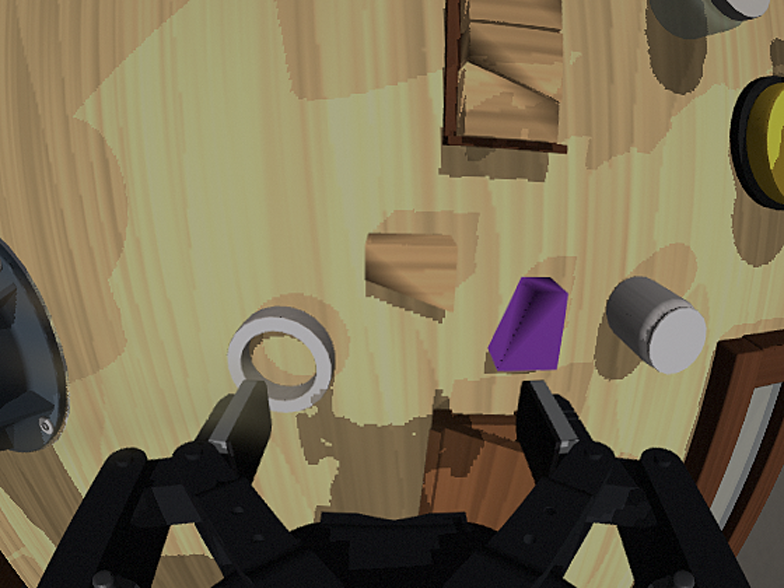

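Wedge 2 lies flat on the bench at about (410,270), with its flat side up-image between (367,232) and (456,236) and its narrow end at the left.

```bash
python3 - <<'E'
from h import *
import pickle
c=pickle.load(open("w6.pkl","rb"))
a=onz(c,np.array((367,232))/1.4,.04);b=onz(c,np.array((456,236))/1.4,.04)
y=np.arctan2(*(b-a)[1::-1]);m=(a+b)/2;C=m[:2]-.012*np.array([-np.sin(y),np.cos(y)])
print(a,b,np.degrees(y),C)
o=robot.get_obs();M=R.from_rotvec(o["ee_rot"]).as_matrix();print("tx,ty cm",M[:2,:2].T@(C-o["eef_pos"][:2])*100)
E
```

```text
[0.45907262 0.08840889 0.04      ] [0.51611662 0.08276184 0.04      ] -5.653562638714383 [0.48641246 0.07364374]
tx,ty cm [1.45761814 1.12418596]
```

Call:
{"method": "jog_arm", "body": {"moves": [{"tx":1.46,"ty":1.12,"tz":2,"yaw":2.2},{"tx":0,"ty":0,"tz":4,"yaw":0},{"tx":0,"ty":0,"tz":4,"yaw":0},{"tx":0,"ty":0,"tz":3.5,"yaw":0},{"tx":0,"ty":0,"tz":2,"yaw":0},{"tx":0,"ty":0,"tz":1.3,"yaw":0},{"tx":0,"ty":0,"tz":0,"yaw":0}]}}

```text
time_s: 16.68
eef_pos: [0.4846, 0.0735, 0.0324]
ee_rot: [-2.316, -2.119, 0.006]
wrist_force: [-0.8, 0.8, 0.2]
finger_gap: 0.0857
grasp_force: 0.0
```

Call:
{"method": "jog_arm", "body": {"moves": [{"tx":0,"ty":0,"tz":0,"yaw":0},{"tx":0,"ty":0,"tz":0,"yaw":0},{"tx":0,"ty":0,"tz":0,"yaw":0},{"tx":0,"ty":0,"tz":0,"yaw":0},{"tx":0,"ty":0,"tz":0,"yaw":0}], "jaw": 1, "squeeze": 40}}

```text
time_s: 17.1
eef_pos: [0.4874, 0.0738, 0.0364]
ee_rot: [2.319, 2.118, 0.003]
wrist_force: [-2.6, -0.1, 6.9]
finger_gap: 0.059
grasp_force: 43.0
```

Call:
{"method": "jog_arm", "body": {"moves": [{"tx":0,"ty":0,"tz":-3,"yaw":0},{"tx":0,"ty":0,"tz":-4,"yaw":0},{"tx":0,"ty":0,"tz":-4,"yaw":0},{"tx":3.59,"ty":0.96,"tz":0,"yaw":0},{"tx":3.59,"ty":0.96,"tz":0,"yaw":0},{"tx":3.59,"ty":0.96,"tz":0,"yaw":0},{"tx":3.59,"ty":0.96,"tz":0,"yaw":0},{"tx":3.59,"ty":0.96,"tz":0,"yaw":0},{"tx":3.59,"ty":0.96,"tz":0,"yaw":-0.9},{"tx":0,"ty":0,"tz":0,"yaw":0},{"tx":0,"ty":0,"tz":0,"yaw":0}]}}

```text
time_s: 18.02
eef_pos: [0.5637, 0.2847, 0.1452]
ee_rot: [2.3, 2.139, 0.001]
wrist_force: [-0.1, -0.7, -0.1]
finger_gap: 0.0591
grasp_force: 44.1
```

Call:
{"method": "jog_arm", "body": {"moves": [{"tx":-0.1,"ty":0.05,"tz":1.5,"yaw":0},{"tx":0,"ty":0,"tz":2.5,"yaw":0},{"tx":0,"ty":0,"tz":2,"yaw":0},{"tx":0,"ty":0,"tz":1.5,"yaw":0},{"tx":0,"ty":0,"tz":1,"yaw":0},{"tx":0,"ty":0,"tz":0,"yaw":0}]}}

```text
time_s: 18.52
eef_pos: [0.5663, 0.2842, 0.0633]
ee_rot: [-2.303, -2.136, -0.015]
wrist_force: [4.0, 13.1, 20.5]
finger_gap: 0.0589
grasp_force: 103.6
```

Call:
{"method": "jog_arm", "body": {"moves": [{"tx":0,"ty":0,"tz":0.7,"yaw":0},{"tx":0,"ty":0,"tz":0.6,"yaw":0},{"tx":0,"ty":0,"tz":0.3,"yaw":0},{"tx":0,"ty":0,"tz":0,"yaw":0}]}}

```text
time_s: 18.85
eef_pos: [0.5669, 0.2844, 0.0488]
ee_rot: [2.303, 2.136, 0.017]
wrist_force: [0.0, 1.0, -0.4]
finger_gap: 0.0591
grasp_force: 111.1
```

Call:
{"method": "jog_arm", "body": {"moves": [{"tx":0,"ty":0,"tz":0.3,"yaw":0},{"tx":0,"ty":0,"tz":0,"yaw":0},{"tx":0,"ty":0,"tz":0,"yaw":0}]}}

```text
time_s: 19.1
eef_pos: [0.5663, 0.2842, 0.0438]
ee_rot: [-2.302, -2.137, -0.014]
wrist_force: [8.4, 20.6, 2.9]
finger_gap: 0.0591
grasp_force: 111.4
```

```bash
python3 look.py w7; python3 - <<'E'
from h import *
for n in("scene","side"):cv2.imwrite(f"pics/{n}7.png",robot.read_camera(n))
# rows of grey along tray axis in the side view would be hidden by the arm; measure what the wrist sees of the held wedge
a=cv2.imread("pics/w7.png");b=cv2.imread("pics/w4.png")
for n,i in(("w7",a),("w4",b)):
    h=cv2.cvtColor(i,cv2.COLOR_BGR2HSV);print(n)
    for r in range(195,330,9):print(r,i[r,205:355:10].mean(axis=1).astype(int))
E
```

```text
19.1 [0.5663 0.2842 0.0438] [ 0.46  0.59 -0.02  0.96  0.    2.11]
psi 85.72549193547938 [ 0.006  0.006 -1.   ]
w7
195 [55 31 24 49 57 58 61 24 21 48 54 58 22 25 33]
204 [58 31 32 31 32 33 34 34 30 31 30 32 32 31 53]
213 [57 30 34 29 31 29 32 32 33 29 34 30 33 30 31]
222 [63 62 60 62 61 62 62 62 62 63 63 64 60 57 58]
231 [61 61 64 29 33 31 30 34 32 35 36 38 32 58 62]
240 [61 61 29 30 32 34 31 32 31 36 37 36 39 57 60]
249 [57 17 33 36 34 34 32 29 33 32 35 36 38 51 60]
258 [70 23 34 36 34 35 33 35 32 32 38 35 35 32 58]
267 [97 45 39 38 35 35 29 30 30 29 39 36 36 39 12]
276 [98 59 52 47 44 41 40 41 38 38 49 47 48 53  3]
285 [100  64  64  66  61  61  56  60  59  56  59  67  68  70 146]
294 [ 33  63  61  56  60  62  61  58  59  56  56  60  66  64 149]
303 [ 34  63  58  59  58  60  59  56  57  60  56  54  59  64 142]
312 [ 27  92 103 111 122 131 130 130 130 130 129 129 128 128 127]
321 [ 21  88 102 115 125 137 149 148 145 147 153 156 157 157 170]
w4
195 [173 161 177 173  36  55  59  56  51  61  57  54  54  87 177]
204 [173 162 135 177  35  57  55  67  54  54  64  57  59 114 160]
213 [174 163 130 135 139 110  55  58  52  54  54  48  54 161 159]
222 [175 146 142 133 135 134 120 123  69  47  48  39  24 155 161]
231 [178 136 145 143 129 131 137 137 114 132 128 130   7 153 173]
240 [173 137 133 125 134 130 126 126 130 124 112 129 125 124 176]
249 [172 145 146 145 136 128 121 110 112 117 115 105 104 113 174]
258 [171 140 138 133 132 126 121 113 104 100  99 106 100  89 177]
267 [ 96 133 133 131 133 133 129 122 115 106  99  91  90  92  82]
276 [101 135 135 135 136 136 137 136 127 120 114 105  97  89  82]
285 [ 98 133 133 135 134 134 134 135 135 130 120 114 106  97  91]
294 [ 42 128 124 124 126 127 119 119 119 119 117 111 103 107  97]
303 [ 40  84 121 120 122 122 121 122 123 123 125 128 138 130 105]
312 [ 31  20 127 128 128 128 130 126 128 128 142 146 148 143  64]
321 [ 24  18  69 130 126 126 128 129 129 151 153 149  84  90  63]
```

Call:
{"method": "jog_arm", "body": {"moves": [{"tx":0.3,"ty":0,"tz":0,"yaw":0},{"tx":0.3,"ty":0,"tz":0,"yaw":0},{"tx":0,"ty":0,"tz":0,"yaw":0},{"tx":0,"ty":0,"tz":0,"yaw":0}], "squeeze": 40}}

```text
time_s: 19.58
eef_pos: [0.5642, 0.2873, 0.0412]
ee_rot: [2.304, 2.136, -0.0]
wrist_force: [-0.4, -0.3, -0.4]
finger_gap: 0.059
grasp_force: 111.2
```

Call:
{"method": "jog_arm", "body": {"moves": [{"tx":0,"ty":0,"tz":0,"yaw":0},{"tx":0,"ty":0,"tz":0,"yaw":0},{"tx":0,"ty":0,"tz":0,"yaw":0},{"tx":0,"ty":0,"tz":0,"yaw":0},{"tx":0,"ty":0,"tz":-2,"yaw":0},{"tx":0,"ty":0,"tz":-4,"yaw":0},{"tx":-1,"ty":0,"tz":-4,"yaw":0},{"tx":-3,"ty":0,"tz":-2.5,"yaw":0},{"tx":-3.5,"ty":0,"tz":-2,"yaw":0},{"tx":0,"ty":0,"tz":0,"yaw":0},{"tx":0,"ty":0,"tz":0,"yaw":0}], "jaw": -1}}

```text
time_s: 20.5
eef_pos: [0.5593, 0.212, 0.1874]
ee_rot: [2.305, 2.133, 0.004]
wrist_force: [-0.5, 0.6, -0.3]
finger_gap: 0.0853
grasp_force: 0.0
```

```bash
python3 look.py w8; cat > rect.py <<'E'
# top-down rectification of the wedge-top plane in tray axes, printed as coarse brightness map
import sys,pickle
from h import *
n=sys.argv[1];z=float(sys.argv[2]);c=pickle.load(open(n+".pkl","rb"));im=cv2.imread(f"pics/{n}.png")
y=np.radians(-4.3);X=np.array([np.cos(y),np.sin(y)]);Y=np.array([-np.sin(y),np.cos(y)]);O=np.array([.5605,.2345])
xs=np.arange(-42,43,4)/1e3;ys=np.arange(100,-105,-4)/1e3
g=np.array([[np.r_[O+a*X+b*Y,z] for a in xs] for b in ys]).reshape(-1,3)
uv=proj(c,g).astype(np.float32).reshape(len(ys),len(xs),2)
q=cv2.remap(cv2.GaussianBlur(im,(3,3),0),uv,None,cv2.INTER_LINEAR)
print("x ",(xs*1e3).astype(int))
for b,r in zip(ys,q):print("%5d"%(b*1e3)," ".join("%3d"%v for v in r.mean(axis=1)))
E
python3 rect.py w8 .046
```

```text
20.5 [0.5593 0.212  0.1874] [ 0.36  0.43  0.11  1.25 -0.    2.01]
psi 85.55626331938115 [ 0.002  0.001 -1.   ]
x  [-42 -38 -34 -30 -26 -22 -18 -14 -10  -6  -2   2   6  10  14  18  22  26
  30  34  38  42]
  100 132 146 141 142 143 140 130 127 125 132 133 136 136 135 131 133 141 144 143 145 141 138
   96 129 146 143 144 145 142 132 129 128 133 134 137 137 137 134 134 140 145 145 147 142 138
   92 127 146  54  52  45  46  47  48  48  48  48  49  48  49  49  49  49  47  49  64 143 137
   88 125 145  48  31  24  42  45  51  48  51  48  51  48  51  57  57  57  25  30  48 143 138
   84 135 145  45  48  44  41  47  45  50  50  47  47  48  46  53  55  53  46  45  46 144 138
   80 135 144  43  50  52  42  46  45  47  48  47  45  47  46  46  54  50  49  50  46 145 138
   76 133 144  42  48  50  34  15  12  14  13  13  13  14  15  13  16  29  50  50  45 146 138
   72 132 143  43  32  14  14  14  13  12  13  15  14  13  13  12  12   9  11  22  45 146 138
   68 139 143  47  31  25  26  24  23  24  25  25  23  23  23  21  22  20  22  29  45 147 139
   64 140 143  47  29  25  23  23  20  22  23  22
[... 3292 characters left out ...]
21 122 124 123 117 110 104  24  25 155 150
  -80 142 113  30 131 131 132 133 134 135 135 136 135 136 136 136 135 128 121  25  25 145 149
  -84 142  61  38 134 134 133 133 132 132 132 132 132 131 132 131 132 133 131  31  30 103 150
  -88 143  66  52 127 130 126 123 122 121 116 106 103  98  97  84  72  71  66  49  48  95 150
  -92 142 147 150 138 121 123 118 133 139 146 125 122 124 122 139 140 113 115 114 151 152 149
  -96 138 149 153 149 150 152 148 146 145 144 156 153 156 151 148 148 153 148 148 157 154 149
 -100  87 149 153 149 149 153 149 146 146 143 153 154 156 151 148 148 154 149 145  96 136 148
 -104  92 148 153 149 148 153 148 146 146 142 150 154 156 152 149 148 153 149 145  97  93  95
```

The rectified wrist map shows all four wedges flat and alternating, with a small slope gap between the last two. Next I'll grip the follower tab.

Call:
{"method": "jog_arm", "body": {"moves": [{"tx":3.45,"ty":0,"tz":0,"yaw":0},{"tx":3.45,"ty":0,"tz":1,"yaw":0},{"tx":3.4,"ty":0,"tz":1.2,"yaw":0},{"tx":0,"ty":0,"tz":3,"yaw":0},{"tx":0,"ty":0,"tz":3,"yaw":0},{"tx":0,"ty":0,"tz":2,"yaw":0},{"tx":0,"ty":0,"tz":1,"yaw":0},{"tx":0,"ty":0,"tz":0,"yaw":0}]}}

```text
time_s: 21.22
eef_pos: [0.5646, 0.3157, 0.0706]
ee_rot: [-2.302, -2.136, 0.008]
wrist_force: [-0.0, -0.1, -0.2]
finger_gap: 0.0851
grasp_force: 0.0
```

Call:
{"method": "jog_arm", "body": {"moves": [{"tx":0,"ty":0,"tz":0,"yaw":0},{"tx":0,"ty":0,"tz":0,"yaw":0},{"tx":0,"ty":0,"tz":0,"yaw":0},{"tx":0,"ty":0,"tz":0,"yaw":0},{"tx":0,"ty":0,"tz":0,"yaw":0},{"tx":0,"ty":0,"tz":0,"yaw":0}], "jaw": 1, "squeeze": 50}}

```text
time_s: 21.72
eef_pos: [0.5671, 0.3162, 0.0753]
ee_rot: [2.304, 2.136, 0.003]
wrist_force: [-1.5, -0.3, 6.9]
finger_gap: 0.0394
grasp_force: 49.5
```

Call:
{"method": "jog_arm", "body": {"moves": [{"tx":-0.3,"ty":0,"tz":0,"yaw":0},{"tx":-0.4,"ty":0,"tz":0,"yaw":0},{"tx":-0.4,"ty":0,"tz":0,"yaw":0},{"tx":-0.4,"ty":0,"tz":0,"yaw":0},{"tx":-0.4,"ty":0,"tz":0,"yaw":0},{"tx":0,"ty":0,"tz":0,"yaw":0},{"tx":0,"ty":0,"tz":0,"yaw":0}]}}

```text
time_s: 22.3
eef_pos: [0.566, 0.3023, 0.0755]
ee_rot: [-2.296, -2.135, -0.014]
wrist_force: [1.3, 38.8, -7.6]
finger_gap: 0.0391
grasp_force: 53.8
```

Call:
{"method": "jog_arm", "body": {"moves": [{"tx":0.4,"ty":0,"tz":0,"yaw":0},{"tx":0,"ty":0,"tz":0,"yaw":0},{"tx":0,"ty":0,"tz":0,"yaw":0},{"tx":0,"ty":0,"tz":-4,"yaw":0},{"tx":-3.5,"ty":0,"tz":-4,"yaw":0},{"tx":-3.5,"ty":0,"tz":-3,"yaw":0},{"tx":-2,"ty":0,"tz":0,"yaw":0},{"tx":0,"ty":0,"tz":0,"yaw":0},{"tx":0,"ty":0,"tz":0,"yaw":0}], "jaw": -1}}

```text
time_s: 23.05
eef_pos: [0.5596, 0.2209, 0.173]
ee_rot: [2.305, 2.134, 0.001]
wrist_force: [-0.9, 0.5, -0.6]
finger_gap: 0.0854
grasp_force: 0.0
```

```bash
python3 look.py w9; python3 rect.py w9 .046
```

```text
23.05 [0.5596 0.2209 0.173 ] [ 0.38  0.45  0.09  1.22 -0.    2.02]
psi 85.56373879805955 [ 0.001  0.    -1.   ]
x  [-42 -38 -34 -30 -26 -22 -18 -14 -10  -6  -2   2   6  10  14  18  22  26
  30  34  38  42]
  100 131 147 144 144 146 142 133 130 126 134 135 138 137 137 133 134 143 146 145 148 143 139
   96 129 147 143 144 150 149 137 132 129 134 135 139 138 138 135 137 147 152 150 150 143 139
   92 127 147  54  54  49  49  49  49  50  49  50  50  50  50  50  50  50  50  50  50 144 139
   88 126 146  47  33  23  21  20  20  20  22  23  22  21  21  20  20  19  18  23  45 146 140
   84 137 146  47  35  37  36  42  41  48  49  29  27  41  40  43  45  26  27  23  46 146 140
   80 135 145  48  37  53  48  48  46  47  49  50  46  46  47  43  46  41  44  23  46 146 139
   76 133 145  48  34  54  49  47  46  48  49  50  46  47  46  43  45  42  45  30  46 146 140
   72 136 144  48  37  48  43  42  45  44  44  44  43  42  45  46  47  48  44  37  46 148 140
   68 141 144  48  50  52  43  47  47  48  51  48  50  49  49  56  55  58  50  49  44 148 140
   64 141 144  45  50  51  44  48  44  49  49  4
[... 3293 characters left out ...]
23 123 124 123 116 109 104  26  25 157 152
  -80 105 100  36 132 132 133 134 135 135 135 137 136 137 137 137 137 129 122  25  24 140 152
  -84  92  68  51 135 135 134 134 133 134 133 133 133 132 133 133 133 134 131  37  36  92 144
  -88  96  77  63 131 129 129 129 128 128 119 114 115 109 103 101  94  83  75  53  52  62 114
  -92  90 149 154 150 151 154 150 149 149 149 161 158 160 155 152 152 156 150 145  98  96 108
  -96  91 148 154 150 149 153 149 146 146 144 155 154 157 152 149 150 154 150 145  98  96 107
 -100  91 149 155 151 149 154 149 146 146 143 152 154 157 152 150 151 156 153 105  99  96 104
 -104  89  95  97 135 151 154 149 147 146 143 150 154 156 153 150 114  96 101  89  99  96  91
```

```bash
sed -e 's/^n=.*/n=sys.argv[1];z=float(sys.argv[2]);c=cal(n);im=robot.read_camera(n);cv2.imwrite(f"pics\/{n}9.png",im)/' -e 's/arange(-42,43,4)/arange(-44,45,4)/' -e 's/arange(100,-105,-4)/arange(84,-40,-4)/' -e 's/(3,3)/(1,1)/' rect.py > rect2.py
for n in scene side; do echo $n; python3 rect2.py $n .046; done
```

```text
scene
x  [-44 -40 -36 -32 -28 -24 -20 -16 -12  -8  -4   0   4   8  12  16  20  24
  28  32  36  40  44]
   84 117  99  96  96  96  95  95  93  93  91  83  79  82  80  75  78  80  77  78  80  83  82  82
   80 109  73  68  68  68  66  66  69  69  68  51  45  42  45  45  44  42  44  40  46  46  49  41
   76 129  89  64  53  48  46  48  48  45  51  43  34  30  37  34  43  50  53  49  48  46  55  42
   72 157 132 103  72  48  30  32  25  29  28  28  32  27  30  33  46  56  63  65  61  60  56  62
   68 171 163 148 125  85  44  28  23  27  24  21  27  25  31  34  34  50  63  68  63  53  43  56
   64 171 167 163 148 117  75  45  31  23  29  29  28  31  37  30  45  64  76  83  73  50  34  43
   60 164 165 165 155 134 104  75  61  51  50  52  55  56  53  57  77  99 114 118 110  77  42  34
   56 133 149 160 160 151 132 109  87  73  73  72  73  74  73  76  97 128 142 143 143 119  78  40
   52  78 115 146 156 149 135 116  92  80  80  77  79  77  78  85 104 131 146 149 150 139 115  73
   48  47  89 129 147 133 114  96  81  75  77  77  79  75  80  93 117 137 146 148 148 150 138 111
   44  50  82 12
[... 4482 characters left out ...]
38 147 147 147
  -12  76  82  86 108 117 121 122 125 127 129 131 130 132 132 132 131 128 127 132 139 147 148 147
  -16  80  87  93 112 122 128 128 131 131 130 130 131 131 130 130 131 131 131 133 143 149 148 147
  -20  91  91  96 117 128 130 131 131 130 130 131 131 130 130 130 130 132 131 135 142 150 149 146
  -24  99  93  92 116 126 130 129 132 132 131 130 129 131 128 131 131 130 130 134 142 149 146 147
  -28 100 101  93 104 118 126 127 130 130 129 130 129 129 129 128 126 127 129 135 141 149 148 147
  -32  94 107  96  94 103 112 119 125 124 126 126 128 126 127 127 127 128 131 134 141 150 150 146
  -36  87 104 105  89  92 101 111 117 122 126 129 130 128 132 132 133 133 132 136 143 149 149 147
```

Call:
{"method": "jog_arm", "body": {"moves": [{"tx":3.1,"ty":0.1,"tz":2,"yaw":0},{"tx":3.05,"ty":0.1,"tz":2,"yaw":0},{"tx":0,"ty":0,"tz":3,"yaw":0},{"tx":0,"ty":0,"tz":3,"yaw":0},{"tx":0,"ty":0,"tz":1,"yaw":0},{"tx":0,"ty":0,"tz":0.7,"yaw":0},{"tx":0,"ty":0,"tz":0.5,"yaw":0},{"tx":0,"ty":0,"tz":0.4,"yaw":0},{"tx":0,"ty":0,"tz":0,"yaw":0},{"tx":0,"ty":0,"tz":0,"yaw":0}]}}

```text
time_s: 24.03
eef_pos: [0.5666, 0.2834, 0.0474]
ee_rot: [2.304, 2.136, 0.002]
wrist_force: [0.2, 0.9, 0.7]
finger_gap: 0.0857
grasp_force: 0.0
```

Call:
{"method": "jog_arm", "body": {"moves": [{"tx":-0.1,"ty":0,"tz":0.3,"yaw":0},{"tx":0,"ty":0,"tz":0,"yaw":0},{"tx":0,"ty":0,"tz":0,"yaw":0},{"tx":0,"ty":0,"tz":0,"yaw":0},{"tx":0,"ty":0,"tz":0,"yaw":0},{"tx":0,"ty":0,"tz":0,"yaw":0}], "jaw": 1, "squeeze": 30}}

```text
time_s: 24.53
eef_pos: [0.5659, 0.2824, 0.0438]
ee_rot: [-2.303, -2.136, -0.001]
wrist_force: [-2.9, -0.2, 5.7]
finger_gap: 0.0594
grasp_force: 31.6
```

Call:
{"method": "jog_arm", "body": {"moves": [{"tx":0,"ty":0,"tz":-1,"yaw":0},{"tx":0,"ty":-0.15,"tz":-0.7,"yaw":0},{"tx":0,"ty":-0.15,"tz":0,"yaw":0},{"tx":0,"ty":0,"tz":0,"yaw":0},{"tx":0,"ty":0,"tz":0,"yaw":0}]}}

```text
time_s: 24.95
eef_pos: [0.5636, 0.2834, 0.0611]
ee_rot: [-2.303, -2.137, -0.004]
wrist_force: [4.5, 6.3, -1.7]
finger_gap: 0.0597
grasp_force: 33.2
```

Call:
{"method": "jog_arm", "body": {"moves": [{"tx":0,"ty":0,"tz":0.5,"yaw":0},{"tx":0,"ty":0,"tz":0.5,"yaw":0},{"tx":0,"ty":0,"tz":0.4,"yaw":0},{"tx":0,"ty":0,"tz":0,"yaw":0},{"tx":0,"ty":0,"tz":0,"yaw":0}]}}

```text
time_s: 25.37
eef_pos: [0.5628, 0.2824, 0.0462]
ee_rot: [-2.304, -2.136, 0.001]
wrist_force: [1.0, 2.3, -0.8]
finger_gap: 0.0594
grasp_force: 32.9
```

Call:
{"method": "jog_arm", "body": {"moves": [{"tx":0.1,"ty":0,"tz":0.3,"yaw":0},{"tx":0,"ty":0,"tz":0.2,"yaw":0},{"tx":0,"ty":0,"tz":0,"yaw":0},{"tx":0,"ty":0,"tz":0,"yaw":0}]}}

```text
time_s: 25.7
eef_pos: [0.5638, 0.2836, 0.0432]
ee_rot: [2.303, 2.135, 0.003]
wrist_force: [-4.6, -2.9, 23.8]
finger_gap: 0.0596
grasp_force: 33.9
```

Call:
{"method": "jog_arm", "body": {"moves": [{"tx":0,"ty":0,"tz":-0.3,"yaw":0},{"tx":0,"ty":0,"tz":0,"yaw":0},{"tx":0,"ty":0,"tz":0,"yaw":0},{"tx":0,"ty":0,"tz":0,"yaw":0},{"tx":0,"ty":0,"tz":-0.4,"yaw":0},{"tx":-2.4,"ty":-0.05,"tz":0,"yaw":0},{"tx":-2.4,"ty":-0.05,"tz":0,"yaw":0},{"tx":0,"ty":0,"tz":0.4,"yaw":0},{"tx":0,"ty":0,"tz":0,"yaw":0}], "jaw": -1}}

```text
time_s: 26.45
eef_pos: [0.5581, 0.2347, 0.044]
ee_rot: [-2.305, -2.134, 0.001]
wrist_force: [-0.1, 0.3, -0.3]
finger_gap: 0.0855
grasp_force: 0.0
```

Call:
{"method": "jog_arm", "body": {"moves": [{"tx":0,"ty":0,"tz":0,"yaw":0},{"tx":0,"ty":0,"tz":0,"yaw":0},{"tx":0,"ty":0,"tz":0,"yaw":0},{"tx":0,"ty":0,"tz":0,"yaw":0},{"tx":0,"ty":0,"tz":0,"yaw":0},{"tx":0,"ty":0,"tz":0,"yaw":0}], "jaw": 1, "squeeze": 30}}

```text
time_s: 26.95
eef_pos: [0.5585, 0.2365, 0.0449]
ee_rot: [2.302, 2.137, 0.001]
wrist_force: [-1.8, -0.8, 7.8]
finger_gap: 0.061
grasp_force: 30.6
```

Call:
{"method": "jog_arm", "body": {"moves": [{"tx":-0.3,"ty":0,"tz":0,"yaw":0},{"tx":-0.3,"ty":0,"tz":0,"yaw":0},{"tx":-0.2,"ty":0,"tz":0,"yaw":0},{"tx":0,"ty":0,"tz":0,"yaw":0},{"tx":0,"ty":0,"tz":0,"yaw":0}]}}

```text
time_s: 27.37
eef_pos: [0.5609, 0.233, 0.0465]
ee_rot: [-2.298, -2.139, -0.017]
wrist_force: [11.0, 29.1, 1.5]
finger_gap: 0.0605
grasp_force: 32.0
```

Call:
{"method": "jog_arm", "body": {"moves": [{"tx":0.3,"ty":0,"tz":0,"yaw":0},{"tx":0,"ty":0,"tz":0,"yaw":0},{"tx":0,"ty":0,"tz":0,"yaw":0},{"tx":0,"ty":0,"tz":0,"yaw":0},{"tx":0,"ty":0,"tz":-2,"yaw":0},{"tx":0,"ty":0,"tz":-4,"yaw":0},{"tx":-3,"ty":0,"tz":-3,"yaw":0},{"tx":-3,"ty":0,"tz":-3,"yaw":0},{"tx":0,"ty":0,"tz":0,"yaw":0},{"tx":0,"ty":0,"tz":0,"yaw":0}], "jaw": -1}}

```text
time_s: 28.2
eef_pos: [0.5544, 0.1709, 0.1649]
ee_rot: [2.305, 2.133, 0.004]
wrist_force: [0.1, 0.8, -1.6]
finger_gap: 0.0854
grasp_force: 0.0
```

```bash
python3 look.py w10; sed -i -e 's/arange(-42,43,4)/arange(-40,41,4)/' -e 's/arange(100,-105,-4)/arange(104,-34,-3)/' rect.py; cat >> rect.py <<'E'
print("R/B*10")
for b,r in zip(ys,q.astype(float)):print("%5d"%(b*1e3)," ".join("%2d"%v for v in np.minimum(99,r[:,2]/np.maximum(r[:,0],4)*10)))
E
python3 rect.py w10 .046
```

```text
28.2 [0.5544 0.1709 0.1649] [ 0.3   0.4   0.01  1.17 -0.    1.95]
psi 85.55626221970526 [ 0.003  0.001 -1.   ]
x  [-40 -36 -32 -28 -24 -20 -16 -12  -8  -4   0   4   8  12  16  20  24  28
  32  36  40]
  104   0   0   0   0   0   0   0   0   0   0   0   0   0   0   0   0   0   0   0   0   0
  101 130  95  51  13   0   0   0   0   0   0   0   0   0   0   0   0   0   0  35  77 116
   98 128 139 136 139 138 128 125 123 122 128 132 131 129 127 127 130 139 138 140 137 133
   95 133 139 136 139 138 129 126 123 121 127 131 131 130 128 127 129 140 138 141 137 134
   92 136 140 136 139 138 129 126 124 121 128 131 131 130 129 127 129 140 138 142 138 134
   89 135 136 110 109 106  99 100 101  99 105 107 108 108 107 104 104 116 116 121 135 133
   86 134 134  61  47  47  48  49  49  50  49  50  49  50  50  50  49  51  48  60 124 134
   83 133 132  46  19  16  31  34  35  35  34  34  33  34  35  34  34  25  24  51 126 135
   80 132 128  47  24  22  47  46  46  36  41  48  51  46  53  56  57  39  20  47 128 135
   77 135 128  47  27  27  48  45  49  48  49  46  48  46  47  55  55  37  31  47 126 135
[... 5721 characters left out ...]
5 25 16 15
   -4 16 17 18 18 18 17 17 18 18 18 18 18 18 17 18 18 18 26 25 16 15
   -7 15 17 18 18 18 18 18 18 18 18 18 18 18 18 18 18 18 26 24 16 15
  -10 15 16 18 18 18 17 18 18 18 17 18 18 18 18 18 18 18 26 24 16 16
  -13 15 16 18 18 18 18 18 18 18 18 17 18 18 18 18 18 17 27 24 16 16
  -16 15 17 18 18 18 18 18 18 18 18 18 18 18 18 18 18 18 22 25 16 16
  -19 15 16 17 18 18 18 18 18 18 18 18 18 18 18 18 18 17 18 26 16 16
  -22 13 15 25 18 18 18 18 18 18 18 17 17 18 18 18 18 18 18 25 16 16
  -25 13 14 25 18 17 18 18 17 17 18 18 18 18 18 18 18 18 17 23 16 16
  -28 13 15 25 18 18 18 18 17 17 17 17 17 17 18 17 18 17 17 24 16 16
  -31 13 15 26 18 18 18 18 18 18 18 18 18 18 17 17 18 18 18 23 16 16
```

The beech colour now runs unbroken from the second wedge to the fourth, whose flat side is at tray y of about 50. So the stack is tight and the follower face is about 10 mm behind it. I'll close the follower.

Call:
{"method": "jog_arm", "body": {"moves": [{"tx":3.5,"ty":0,"tz":0,"yaw":0},{"tx":3.5,"ty":0,"tz":0,"yaw":0},{"tx":3.5,"ty":0.1,"tz":0,"yaw":0},{"tx":2.75,"ty":0,"tz":0,"yaw":0},{"tx":0,"ty":0,"tz":3,"yaw":0},{"tx":0,"ty":0,"tz":3,"yaw":0},{"tx":0,"ty":0,"tz":2,"yaw":0},{"tx":0,"ty":0,"tz":0.8,"yaw":0},{"tx":0,"ty":0,"tz":0,"yaw":0}]}}

```text
time_s: 29.0
eef_pos: [0.5626, 0.3037, 0.0721]
ee_rot: [-2.302, -2.136, 0.008]
wrist_force: [-0.5, -0.8, 0.5]
finger_gap: 0.0855
grasp_force: 0.0
```

Call:
{"method": "jog_arm", "body": {"moves": [{"tx":0,"ty":0,"tz":0,"yaw":0},{"tx":0,"ty":0,"tz":0,"yaw":0},{"tx":0,"ty":0,"tz":0,"yaw":0},{"tx":0,"ty":0,"tz":0,"yaw":0},{"tx":0,"ty":0,"tz":0,"yaw":0},{"tx":0,"ty":0,"tz":0,"yaw":0}], "jaw": 1, "squeeze": 60}}

```text
time_s: 29.5
eef_pos: [0.5659, 0.3044, 0.0769]
ee_rot: [2.303, 2.135, 0.005]
wrist_force: [4.7, -0.8, 6.0]
finger_gap: 0.0389
grasp_force: 61.1
```

Call:
{"method": "jog_arm", "body": {"moves": [{"tx":-0.3,"ty":0,"tz":0,"yaw":0},{"tx":-0.3,"ty":0,"tz":0,"yaw":0},{"tx":-0.3,"ty":0,"tz":0,"yaw":0},{"tx":0,"ty":0,"tz":0,"yaw":0},{"tx":0,"ty":0,"tz":0,"yaw":0}]}}

```text
time_s: 29.92
eef_pos: [0.5653, 0.2951, 0.0769]
ee_rot: [2.303, 2.134, 0.005]
wrist_force: [4.3, -2.5, 6.3]
finger_gap: 0.0387
grasp_force: 60.9
```

Call:
{"method": "jog_arm", "body": {"moves": [{"tx":-0.2,"ty":0,"tz":0,"yaw":0},{"tx":-0.2,"ty":0,"tz":0,"yaw":0},{"tx":0,"ty":0,"tz":0,"yaw":0},{"tx":0,"ty":0,"tz":0,"yaw":0}]}}

```text
time_s: 30.25
eef_pos: [0.565, 0.2924, 0.0769]
ee_rot: [-2.303, -2.136, -0.007]
wrist_force: [4.7, 8.0, 2.3]
finger_gap: 0.0391
grasp_force: 61.4
```

Call:
{"method": "jog_arm", "body": {"moves": [{"tx":-0.2,"ty":0,"tz":0,"yaw":0},{"tx":0,"ty":0,"tz":0,"yaw":0},{"tx":0,"ty":0,"tz":0,"yaw":0}]}}

```text
time_s: 30.5
eef_pos: [0.565, 0.2922, 0.077]
ee_rot: [-2.3, -2.136, -0.011]
wrist_force: [7.2, 21.4, -1.8]
finger_gap: 0.039
grasp_force: 61.5
```

Call:
{"method": "jog_arm", "body": {"moves": [{"tx":0.3,"ty":0,"tz":0,"yaw":0},{"tx":0,"ty":0,"tz":0,"yaw":0},{"tx":0,"ty":0,"tz":0,"yaw":0},{"tx":0,"ty":0,"tz":0,"yaw":0},{"tx":0,"ty":0,"tz":-3,"yaw":0},{"tx":0,"ty":0,"tz":-4,"yaw":0},{"tx":-3.5,"ty":0,"tz":-2,"yaw":0},{"tx":-3.5,"ty":0,"tz":-2,"yaw":0},{"tx":-3.5,"ty":0,"tz":0,"yaw":0},{"tx":0,"ty":0,"tz":0,"yaw":0},{"tx":0,"ty":0,"tz":0,"yaw":0}], "jaw": -1}}

```text
time_s: 31.42
eef_pos: [0.5558, 0.1856, 0.1859]
ee_rot: [2.306, 2.133, 0.001]
wrist_force: [0.1, 0.7, -0.5]
finger_gap: 0.0854
grasp_force: 0.0
```

```bash
python3 look.py w11; sed -i -e 's/arange(104,-34,-3)/arange(92,-96,-4)/' -e 's/arange(-40,41,4)/arange(-38,39,2)/' rect.py; python3 rect.py w11 .046|sed -n '/R\/B/,$p'
```

```text
31.4167 [0.5558 0.1856 0.1859] [ 0.32  0.41  0.07  1.23 -0.    1.97]
psi 85.52296134107787 [ 0.001  0.    -1.   ]
R/B*10
   92 15 15 16 16 16 15 15 16 16 16 16 16 16 16 16 16 16 16 16 16 16 16 16 16 16 16 16 16 16 16 16 15 15 16 15 15 15 15 16
   88 15 16 26 24 25 25 25 26 24 26 25 25 25 25 26 25 25 25 25 26 24 25 26 25 25 25 25 25 25 25 25 26 25 26 25 25 26 17 16
   84 15 16 26 25 27 34 33 31 29 28 30 24 28 31 28 26 26 28 28 29 31 30 30 33 32 27 27 27 26 34 32 31 26 26 27 26 26 16 16
   80 15 16 26 25 27 28 26 30 26 27 26 26 27 27 26 26 25 26 27 29 29 27 26 26 26 25 26 26 27 25 29 32 27 29 27 26 25 17 16
   76 15 16 25 26 25 26 25 25 26 25 26 25 25 25 26 25 26 25 26 24 24 25 25 25 26 26 25 25 25 25 26 25 24 26 29 25 26 16 15
   72 16 16 28 27 26 25 25 25 25 25 25 26 26 25 26 25 26 25 26 24 25 25 25 26 25 26 26 27 26 25 27 25 25 26 27 25 26 16 15
   68 16 16 26 26 26 25 25 25 25 25 25 25 25 25 26 25 26 25 26 25 25 24 25 26 27 26 25 26 26 25 26 25 25 25 29 25 25 16 15
   64 16 16 25 24 26 24 25 26 27 26 24 25 25 26 25 24 26 25 25 26 24 25 24 25 25 25 25 25 24 25 24 25 26 26 28 26 25 1
[... 4101 characters left out ...]
7 17 17 17 17 17 17 17 17 17 17 17 18 17 18 18 18 18 18 18 18 18 18 21 27 25 25 16 16
  -76 14 16 26 19 18 18 18 18 18 18 18 18 18 17 17 17 18 18 18 18 18 17 18 18 17 18 18 18 18 18 18 18 18 21 29 25 23 14 14
  -80 15 22 28 18 17 17 18 18 18 18 18 18 18 18 17 17 17 17 18 18 18 18 18 17 17 17 17 17 18 18 18 18 18 20 26 27 30 15 14
  -84 17 26 29 18 18 18 18 18 18 18 18 18 18 17 17 17 18 17 17 17 18 17 17 18 17 17 18 18 17 17 18 18 18 20 25 28 27 24 15
  -88 21 25 25 19 18 18 18 17 17 17 17 17 17 17 17 18 18 18 18 18 18 18 18 18 18 18 18 18 17 18 17 17 18 20 26 25 26 25 16
  -92 15 15 17 17 17 16 17 16 16 17 17 17 17 17 17 17 17 17 17 16 16 17 17 17 17 17 17 17 17 17 17 17 17 18 17 15 15 15 14
```

The stack fills y = -90 to 50 with the board against it. The third wedge sits near the -x lip, so I'll re-centre it with the jaws to be sure it lies flat.

Call:
{"method": "jog_arm", "body": {"moves": [{"tx":2.1,"ty":0.1,"tz":3,"yaw":0},{"tx":2.1,"ty":0.05,"tz":3,"yaw":0},{"tx":0,"ty":0,"tz":4,"yaw":0},{"tx":0,"ty":0,"tz":2.5,"yaw":0},{"tx":0,"ty":0,"tz":1,"yaw":0},{"tx":0,"ty":0,"tz":0.5,"yaw":0},{"tx":0,"ty":0,"tz":0,"yaw":0},{"tx":0,"ty":0,"tz":0,"yaw":0}]}}

```text
time_s: 32.13
eef_pos: [0.5612, 0.2296, 0.0466]
ee_rot: [2.303, 2.136, 0.003]
wrist_force: [1.1, 0.8, -1.1]
finger_gap: 0.0856
grasp_force: 0.0
```

Call:
{"method": "jog_arm", "body": {"moves": [{"tx":0,"ty":0,"tz":0.2,"yaw":0},{"tx":0,"ty":0,"tz":0,"yaw":0},{"tx":0,"ty":0,"tz":0,"yaw":0},{"tx":0,"ty":0,"tz":0,"yaw":0},{"tx":0,"ty":0,"tz":0,"yaw":0},{"tx":0,"ty":0,"tz":0,"yaw":0}], "jaw": 1, "squeeze": 25}}

```text
time_s: 32.63
eef_pos: [0.5608, 0.2293, 0.0444]
ee_rot: [2.303, 2.136, 0.002]
wrist_force: [-2.8, -0.2, 6.7]
finger_gap: 0.0596
grasp_force: 26.4
```

Call:
{"method": "jog_arm", "body": {"moves": [{"tx":0,"ty":0,"tz":0.2,"yaw":0},{"tx":0,"ty":0,"tz":0.2,"yaw":0},{"tx":0,"ty":0,"tz":0,"yaw":0},{"tx":0,"ty":0,"tz":0,"yaw":0}]}}

```text
time_s: 32.97
eef_pos: [0.5609, 0.2297, 0.042]
ee_rot: [2.303, 2.136, 0.005]
wrist_force: [-12.0, -0.5, 31.7]
finger_gap: 0.0594
grasp_force: 31.8
```

Firm on the floor. I'll release, rise and check once more.

Call:
{"method": "jog_arm", "body": {"moves": [{"tx":0,"ty":0,"tz":-0.3,"yaw":0},{"tx":0,"ty":0,"tz":0,"yaw":0},{"tx":0,"ty":0,"tz":0,"yaw":0},{"tx":0,"ty":0,"tz":0,"yaw":0},{"tx":0,"ty":0,"tz":-3,"yaw":0},{"tx":0,"ty":0,"tz":-4,"yaw":0},{"tx":-2,"ty":0,"tz":-3.5,"yaw":0},{"tx":-2.2,"ty":0,"tz":-3.5,"yaw":0},{"tx":0,"ty":0,"tz":0,"yaw":0},{"tx":0,"ty":0,"tz":0,"yaw":0}], "jaw": -1}}

```text
time_s: 33.8
eef_pos: [0.5584, 0.1866, 0.1843]
ee_rot: [2.304, 2.133, 0.005]
wrist_force: [0.2, 0.1, -1.0]
finger_gap: 0.0853
grasp_force: 0.0
```

```bash
python3 look.py w12; python3 rect.py w12 .046|sed -n '/R\/B/,$p' | awk 'NR==1||($1<=64&&$1>=-40)||$1==-60||$1==-80'; sed -e 's/^n=.*/n=sys.argv[1];z=float(sys.argv[2]);c=pickle.load(open(n+".pkl","rb"));im=cv2.imread(f"pics\/{n}.png")/' -e 's/arange(-38,39,2)/arange(-12,13,4)/' -e 's/arange(92,-96,-4)/arange(36,-3,-2)/' rect.py > r3.py; python3 r3.py w12 .046 | sed '/R\/B/,$d'
```

```text
33.8 [0.5584 0.1866 0.1843] [ 0.32  0.41  0.07  1.23 -0.    1.97]
psi 85.59609430971163 [ 0.004  0.001 -1.   ]
R/B*10
   64 16 16 27 24 26 25 25 25 26 25 25 25 25 25 25 25 25 25 25 25 24 26 25 25 25 25 26 26 25 25 25 26 25 25 28 26 25 17 15
   60 16 16 25 24 27 26 26 25 26 25 25 26 25 25 25 25 25 26 25 25 25 25 24 25 24 25 24 25 24 25 25 25 26 26 26 25 25 16 15
   56 16 16 24 25 25 25 25 25 25 25 25 25 25 25 25 25 24 25 25 26 25 25 25 25 25 25 25 26 25 26 25 25 24 26 25 25 25 16 15
   52 16 16 27 26 26 25 25 26 27 31 25 27 27 27 28 27 29 26 28 29 28 27 28 27 26 25 26 29 27 26 25 25 25 25 24 25 25 16 15
   48 16 16 26 25 26 19 18 19 18 19 18 19 19 19 20 19 19 19 20 18 19 20 19 19 19 20 19 19 20 19 18 19 19 19 19 22 26 16 15
   44 16 16 24 25 26 19 18 18 18 18 18 18 18 18 18 18 18 18 18 19 18 18 18 18 18 18 18 18 18 18 18 18 18 18 18 20 26 16 15
   40 16 16 24 25 27 18 18 18 18 18 18 18 18 18 17 18 18 18 18 18 18 18 18 18 18 18 18 18 18 17 18 18 18 18 18 20 26 16 15
   36 16 16 24 25 25 20 18 18 18 18 19 18 18 18 18 18 18 18 18 18 18 18 18 18 18 18 18 18 18 18 18 18 18 18 18 21 26 16 1
[... 2597 characters left out ...]
 -4   0   4   8  12]
   36  55  55  54  54  54  53  54
   34  51  53  53  53  53  52  52
   32  51  55  56  56  56  56  61
   30  53  57  61  61  61  61  63
   28  50  55  60  63  63  63  63
   26  48  53  58  62  63  62  61
   24  45  50  54  72  77  79 107
   22  56  77  88 106 117 123 121
   20  56  69  81  93 104 116 118
   18  95  65  74  87  99 110 120
   16 120 109  71  76  88 100 111
   14 120 113 107  85  85  98 110
   12 116 110 103  98  88  93 106
   10 118 113 107 101  94  88  96
    8 119 118 112 106  99  92  86
    6 118 118 116 109 102  96  89
    4 121 121 121 117 110 103  97
    2 122 122 123 122 117 109 102
    0 119 119 120 120 118 111 104
   -2 121 120 120 120 121 116 109
```

```bash
python3 -c "
from station import robot
print(robot.finish_job())"
```

```text
the job is handed in; nothing more can be done
None
```

I handed the job in at about 34 s: all four wedges lie flat in the tray, alternating head to tail, with the follower board closed up against them. The closing check was the wrist camera only; the hand-in returned no verdict.

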